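Press a glued sample tile and clear the bench while it grabs

TASK

Set the glass tile flat between the ribs of the gluing jig, swing the toggle clamp forward over centre so that it locks on the tile, and leave it pressed while you clear the bench: hang the washed tile scoops from the rack on the hook, largest first, each with its bucket nested in the one behind it, and put the masking tape on its post. When all that is put away, swing the clamp fully back so that its pad does not stick to the tile, leave the tile lying in the jig, and do not shift the two loose jars behind the work.

Things in the scene. Friction and masses are not known exactly. Their poses are not given: they have to be found in the camera images.
- scoop_a: largest tile scoop (may be absent): steel bucket 100 x 100 mm square, 42 mm deep, 2.5 mm walls, upright strap handle 26 mm wide (y), 4 mm thick (x). x: from mouth to bucket floor, z up the handle; origin 170 mm below eye_a. About 140 g. The strap ends 19 mm above the eye's middle and has straight edges to grip 13 to 48 mm below it. In the rack its eye is 186 mm above the desk
- scoop_b: second scoop, bucket 82 x 82 mm, about 110 g, else as scoop_a; may be absent. In the rack its eye is 177 mm above the desk. In all four scoops the middle of the bucket is 120 mm below the eye, the mouth at x = -27 mm, the outside of the bucket's floor at x = +15 mm, and the handle is cranked 50 to 64 mm below the eye, so that the scoop hangs level from its eye
- scoop_c: third scoop, bucket 64 x 64 mm, about 87 g, else as scoop_a and scoop_b; may be absent. In the rack its eye is 168 mm above the desk
- scoop_d: smallest scoop, bucket 46 x 46 mm, about 69 g, else as scoop_a and scoop_b; may be absent. In the rack its eye is 159 mm above the desk
- eye_a (a point): middle of the hanging eye of scoop_a, a window through its strap along x, 16 mm wide (y) and 26 mm high (z). Axes as the scoop's
- eye_b (a point): middle of the hanging eye of scoop_b, a window through its strap along x, 16 mm wide (y) and 26 mm high (z). Axes as the scoop's
- eye_c (a point): middle of the hanging eye of scoop_c, a window through its strap along x, 16 mm wide (y) and 26 mm high (z). Axes as the scoop's
- eye_d (a point): middle of the hanging eye of scoop_d, a window through its strap along x, 16 mm wide (y) and 26 mm high (z). Axes as the scoop's
- rack: low wooden draining rack, fixed, 262 x 100 mm, origin under its middle. Two slats, tops at 16 mm, carry the scoops on their side walls, handles up; pairs of 7 mm dowels, 56 mm apart in y, stand 72 mm high between the four slots. Scoop eyes stand near x = -87, -29, 29 and 87 mm (any scoop in any slot), scoop axes along the rack's
- hook_stand: steel hook stand, fixed; origin under its 170 x 120 x 10 mm foot. A 16 mm post at x = +70 mm carries one level bar, 8 mm thick, centre line 215 mm above the desk at y = 0, running in -x to x = -85 mm and ending in a tip turned up to x = -96 mm, top at 227 mm. A scoop hangs with its eye's top edge on the bar, eye's middle at 206 mm, x axis along the stand's x
- tape_roll: roll of masking tape lying flat, 83 mm outside, 48 mm hole, 19 mm thick, 60 g; origin in the middle of its underside, z up. To be pinched across the 17 mm ring, one finger in the hole
- tape_post: tape post, fixed: round foot of 72 mm, 10 mm thick, with an upright spindle 10 mm thick, tip 63 mm above the desk. Origin under the spindle. A roll that is on lies on the foot, origin 10 mm above the desk, with much play on the spindle
- glass_tile: square glass tile, 27 x 27 x 8 mm, about 11 g, lying flat; origin in the middle of its underside
- jig: gluing jig, fixed: plywood base 205 x 90 x 12 mm with a toggle clamp and, at x = +80 mm, a steel anvil. Origin on the desk under the hinge of the clamp's arm; x points from the clamp to the anvil, z up
- nest (a point): middle of the anvil's top, 26 mm above the desk, where the middle of the tile's underside belongs. The anvil is 28 mm wide in y and open at these two sides; two ribs across x, 4 mm high and 32 mm apart, take the tile between them. Axes as the jig's
- clamp_knob (a point): centre of the 24 mm black ball at the end of the clamp's lever. It runs on a circle of 105 mm about clamp_pivot in the jig's x-z plane: clamp open, 97 mm behind (-x) and 41 mm above the pivot; locked, 67 mm ahead (+x) and 80 mm above it. The lever, 14 mm thick, runs straight from ball to pivot
- clamp_pivot (a point): fixed axis of the clamp's lever, 66 mm above the desk; the lever turns about the jig's y axis. Axes as the jig's
- clamp_handle (a joint): angle of the clamp's lever: 0 = open (lever leaning back, arm raised 100 degrees, clear of the nest), growing as the lever is swung forward over the top; dead centre at 1.74, locked over centre at the stop at 1.86. It stays at either end when let go and takes 1 to 3 N at the ball
- clamp_pad: rubber-faced spring pad, 17 mm across, under the end of the clamp's arm; with the clamp locked it presses on the middle of the nest, with 5 to 8 N if the tile is there. Origin on its axis in the arm, 60 to 65 mm above the desk over the nest when locked
- jar_aqua: closed glass jar, 55 mm across, 74 mm high, a bystander; origin under its middle
- jar_red: closed glass jar, 49 mm across, 59 mm high, a bystander; origin under its middle

How it is judged (in metres and radians):
On the way, in this order (a step that is already met when the one before it is completed fails the run):
1. the tile lies in the nest between the ribs and the clamp is locked over centre on it (x of glass_tile in the frame of jig between 0.0755 and 0.0845 m and y of glass_tile in the frame of jig between -0.007 and 0.007 m and z of glass_tile in the frame of jig between 0.0235 and 0.0285 m and angle between glass_tile's own z axis and vertical below 0.1 rad and value of joint clamp_handle above 1.8 rad and contact force between clamp_pad and glass_tile above 3 N), for 0.3 s.
2. with the clamp still locked on the tile, all scoops hang nested on the hook, largest innermost, and the tape is on its post (all of step 1 and x of eye_a in the frame of hook_stand between -0.082 and 0.06 m and y of eye_a in the frame of hook_stand between -0.015 and 0.015 m and z of eye_a in the frame of hook_stand between 0.196 and 0.216 m and angle between each of eye_a, eye_b, eye_c, eye_d's own z axis and vertical below 0.4 rad and x of eye_b in the frame of hook_stand between -0.082 and 0.06 m and y of eye_b in the frame of hook_stand between -0.015 and 0.015 m and z of eye_b in the frame of hook_stand between 0.196 and 0.216 m and x of eye_c in the frame of hook_stand between -0.082 and 0.06 m and y of eye_c in the frame of hook_stand between -0.015 and 0.015 m and z of eye_c in the frame of hook_stand between 0.196 and 0.216 m and x of eye_d in the frame of hook_stand between -0.082 and 0.06 m and y of eye_d in the frame of hook_stand between -0.015 and 0.015 m and z of eye_d in the frame of hook_stand between 0.196 and 0.216 m and x of each of eye_b, eye_c, eye_d in the frame of eye_a below -0.003 m and x of each of eye_c, eye_d in the frame of eye_b below -0.003 m and x of eye_d in the frame of eye_c below -0.003 m and x of eye_b in the frame of eye_a between -0.036 and -0.003 m and (x of eye_c in the frame of eye_a between -0.036 and -0.003 m or x of eye_c in the frame of eye_b between -0.036 and -0.003 m) and (x of eye_d in the frame of eye_a between -0.036 and -0.003 m or x of eye_d in the frame of eye_b between -0.036 and -0.003 m or x of eye_d in the frame of eye_c between -0.036 and -0.003 m) and horizontal distance between tape_roll and tape_post below 0.021 m and z of tape_roll in the frame of tape_post between 0.006 and 0.016 m and angle between tape_roll's own z axis and vertical below 0.1 rad and linear speed of each of scoop_a, scoop_b, scoop_c, scoop_d, tape_roll, glass_tile below 0.03 m/s), for 0.3 s.
At the end, for the whole second after the job is handed in: scoops hang by their eyes on the bar, larger nearer the post, each smaller eye 3 to 36 mm before a larger one (bucket inside); tape flat on its post; tile flat in the nest (within 4.5 mm in x, 7 mm in y); clamp lever back (joint below 0.25); all at rest (x of eye_a in the frame of hook_stand between -0.082 and 0.06 m and y of eye_a in the frame of hook_stand between -0.015 and 0.015 m and z of eye_a in the frame of hook_stand between 0.196 and 0.216 m and angle between each of eye_a, eye_b, eye_c, eye_d's own z axis and vertical below 0.4 rad and x of eye_b in the frame of hook_stand between -0.082 and 0.06 m and y of eye_b in the frame of hook_stand between -0.015 and 0.015 m and z of eye_b in the frame of hook_stand between 0.196 and 0.216 m and x of eye_c in the frame of hook_stand between -0.082 and 0.06 m and y of eye_c in the frame of hook_stand between -0.015 and 0.015 m and z of eye_c in the frame of hook_stand between 0.196 and 0.216 m and x of eye_d in the frame of hook_stand between -0.082 and 0.06 m and y of eye_d in the frame of hook_stand between -0.015 and 0.015 m and z of eye_d in the frame of hook_stand between 0.196 and 0.216 m and x of each of eye_b, eye_c, eye_d in the frame of eye_a below -0.003 m and x of each of eye_c, eye_d in the frame of eye_b below -0.003 m and x of eye_d in the frame of eye_c below -0.003 m and x of eye_b in the frame of eye_a between -0.036 and -0.003 m and (x of eye_c in the frame of eye_a between -0.036 and -0.003 m or x of eye_c in the frame of eye_b between -0.036 and -0.003 m) and (x of eye_d in the frame of eye_a between -0.036 and -0.003 m or x of eye_d in the frame of eye_b between -0.036 and -0.003 m or x of eye_d in the frame of eye_c between -0.036 and -0.003 m) and horizontal distance between tape_roll and tape_post below 0.021 m and z of tape_roll in the frame of tape_post between 0.006 and 0.016 m and angle between each of tape_roll, glass_tile's own z axis and vertical below 0.1 rad and x of glass_tile in the frame of jig between 0.0755 and 0.0845 m and y of glass_tile in the frame of jig between -0.007 and 0.007 m and z of glass_tile in the frame of jig between 0.0235 and 0.0285 m and linear speed of each of scoop_a, scoop_b, scoop_c, scoop_d, tape_roll, glass_tile below 0.03 m/s and value of joint clamp_handle below 0.25 rad); the robot touches nothing.
It fails at once if the aqua jar is shoved by more than 40 mm or tipped over (distance of jar_aqua from where it was at the start of the episode above 0.04 m or angle between jar_aqua's own z axis and vertical above 0.5 rad).
It fails at once if the red jar is shoved by more than 40 mm or tipped over (distance of jar_red from where it was at the start of the episode above 0.04 m or angle between jar_red's own z axis and vertical above 0.5 rad).
Of scoop_a, scoop_b, scoop_c, scoop_d only 3 to 4 are there at a start; the rules pass over those that are not, and their reading is None.
At some moment in a run one of tape_roll may be knocked a few centimetres aside while the robot is not near it.
It also fails if it takes over 210 s, if anything falls off the work surface, if the arm or the gripper's body presses on something with over 40 N, if the wrist force passes 120 N, or if a joint passes its speed limit or range.

ROBOT

A 6-joint arm with a two-finger parallel gripper is mounted at the origin on the work surface; the furniture and walls round the work are solid. World frame = base frame: x ahead of the robot, y to its left, z up, the work surface at z = 0. Lengths are in mm, angles in rad, forces in N, time in s.
With the tool pointing down it reaches from about 375 to 975 mm from the base axis. Payload 3.8 kg.
Tool frame: the origin (TCP) lies at the very end of the fingers, on their centre line; the grasp point (between the pads) lies 19 mm behind it; y points along the fingers, z is the direction in which the jaws open and shut, and the axes are right-handed (so a half turn about y gives the same grasp; the last joint's range is limited). The gripper opens to 85 mm and grips with 20 to 120 N. Pads are 22 mm wide; open, the fingers measure 114 mm over their backs; the gripper's body (76 mm by 85 mm) begins 54 mm behind the grasp point. The pads swing forward as they close: fully open they stand 13 mm farther back than shut.
Start: joints at [-1.186, 0.264, 1.604, -0, 1.274, -0.037], TCP at [276.341, -615.836, 231.28] pointing down, gripper open.
Joint ranges: [-2.63, 2.63], [-0.94, 2.18], [0.31, 2.57], [-1.31, 4.45], [0, 2.66], [-2.55, 2.55]. Speed limits (rad/s): [2.57, 2.57, 3.14, 3.14, 3.14, 3.14].

INTERFACE

Orientations are given as [roll, pitch, yaw] about the fixed x, y, z axes, in that order (R = Rz(yaw) Ry(pitch) Rx(roll)).
In Python, from cell import manip gives the robot as it stands.
- The arm moves only by the tool play_rows, never from a script. Its argument "targets" is a list of rows, each a list of 7 numbers: the opening in per cent of the stroke, from 0 (shut) to 100 (fully open), then the shift along the tool's x, y, z in units of 40 mm (1.0 is 40 mm), then the turn, a rotation vector about the tool's x, y, z in units of 8 degrees (1.0 is 8 degrees). A call has 1 to 5 rows; each row is the pose to reach, as a shift and turn from the pose commanded when the call began, along the tool's axes at that moment; what a row does not reach only later rows make up. A row lasts 1/10 s, in which the tool goes at most 50 mm and 8.59 degrees, less where a joint would pass 70% of its speed; a pose out of reach is approached as far as the arm can. A call with a gripper value outside its range is refused whole. The fingers move at their own pace and stop on an object; "force" is the grip in N (left out, the last holds). Time passes only in rows, so rows that repeat a pose let the fingers close. It gives the time, the measured TCP pose, the force and the opening at its end, in the units of the state.
- manip.sense(): the state, without advancing time (a new reading comes with each control period).
- manip.grab_frame(name): name is "side" or "top" or "wrist"; returns a dict with "color" (480x640x3 uint8, red, green, blue), "intrinsics" (3x3 intrinsics, pixels), "k1" (the pictures are not rectified: a ray, as slopes to the right and down, at radius r is drawn at 1 + k1 r^2 times it, then the intrinsics apply), "rvec" (rotation vector, rad) and "tvec" (3), from world to camera coordinates, as OpenCV has them; the wrist camera has in their place "hand_eye" (4x4, takes a point from camera to tool coordinates, whose origin is the TCP and whose axes are the tool frame's). Camera axes: x right, y down, z forward; pixel columns grow to the right and rows downward; lengths in mm; the calibration is good to about 2 mm. A picture is of the moment at which its call begins: read the wrist's pose just before it. There is no depth.
- manip.job_done(): hands the job in, once; it reports no verdict.
The state is a dict: "time_s": time; "qpos": joint angles; "joint_vel": joint speeds; "joint_torque": joint torques, N m; "eef_pos": TCP position; "ee_rot": TCP orientation; "contact_force": force on the tool from outside, world axes, zero at the start; "torque": the same for the moment, N m; "finger_gap": finger opening in mm.
Only numpy, scipy, OpenCV 4.12 (cv2) and the standard library are available. Lean on these libraries where they do the work, as an engineer would, in place of code of your own. Each camera call takes 0.05 s, during which the arm holds its last target. There are 200 camera calls.

## Working session

There is one attempt and no reset: what is moved stays moved. The work goes in short steps, Python scripts to look and compute and a tool call to move; the robot and the scene stay as the last step left them, time stands still between calls to the robot, and variables do not carry over. Pictures are saved under pics/ and viewed, about 12 in all and at most 16, crops included, and the job is handed in when it is done.

Besides the shell and the picture viewer there is one more tool, called after "Call:" by a JSON object that holds its "method" and its "body", one argument or row to a line. play_rows: Moves the arm, as the interface text tells. Its arguments: {"type":"object","properties":{"targets":{"type":"array"},"force":{"type":"number"}},"required":["targets"]}

```bash
ls; mkdir -p pics; python3 - <<'E'
from cell import manip
import cv2,json
s=manip.sense();print({k:s[k] for k in('time_s','eef_pos','ee_rot','finger_gap','contact_force')})
for n in("side","top"):
    f=manip.grab_frame(n);cv2.imwrite(f"pics/{n}0.png",f["color"][:,:,::-1])
    print(n,{k:(v.tolist() if hasattr(v,'tolist') else v) for k,v in f.items() if k!="color"})
f=manip.grab_frame("wrist");print({k:(v.tolist() if hasattr(v,'tolist') else v) for k,v in f.items() if k!="color"})
E
```

```text
pics
{'time_s': 0.0, 'eef_pos': array([ 276.07780713, -615.15495736,  229.9789331 ]), 'ee_rot': array([-1.57300541e+00,  1.18452331e-04, -2.71980881e+00]), 'finger_gap': 85.34562826316447, 'contact_force': array([ 0.40933976,  0.06085154, -0.63109202])}
side {'intrinsics': [[486.1828054519743, 0.0, 315.81517665937844], [0.0, 486.1828054519743, 235.94398527291546], [0.0, 0.0, 1.0]], 'k1': -0.013926691946260651, 'rvec': [0.5160586369306588, -2.563613792991597, 1.4002649078150062], 'tvec': [518.8781756729888, 235.06502857700738, 886.470947495644]}
top {'intrinsics': [[501.31645827059583, 0.0, 327.59024522138327], [0.0, 501.31645827059583, 247.34281183204817], [0.0, 0.0, 1.0]], 'k1': -0.02573538960051846, 'rvec': [2.1671498530951157, -2.174010328900255, 0.15338811730378607], 'tvec': [-11.000026617902794, 549.7900863914253, 1094.6286838359254]}
{'intrinsics': [[430.4697213726705, 0.0, 323.22543882378767], [0.0, 430.4697213726705, 241.94568708673833], [0.0, 0.0, 1.0]], 'k1': -0.07296437085950215, 'hand_eye': [[-0.0007090134218425936, 0.9643844271978634, 0.26450363679581795, -66.22358699773925], [-0.00080856566902585, -0.26450416968172424, 0.9643842027130776, -141.4034002506212], [0.9999994217605948, 0.00046989278349097714, 0.0009673051460130211, 1.2108367306026269], [0.0, 0.0, 0.0, 1.0]]}
```

View pics/top0.png

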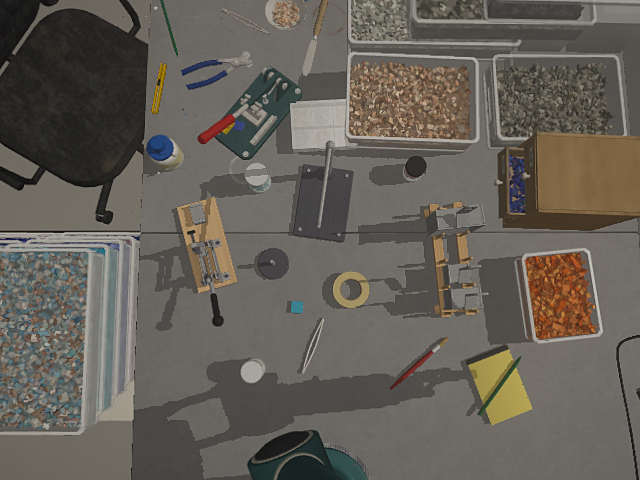

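View pics/side0.png

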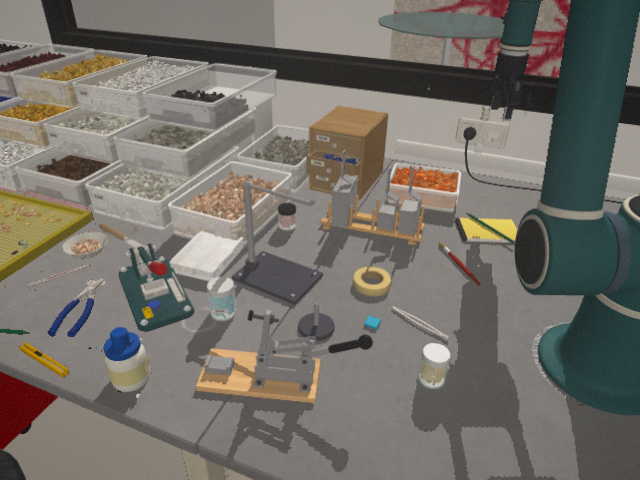

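The top view shows the jig (205,250), tape (351,290), post (272,264), stand (323,205), tile (297,307) and three or four scoops in the rack (455,265). The side view agrees. I'll crop in on these.

```bash
cat > h.py <<'E'
import numpy as np,cv2,sys
from scipy.spatial.transform import Rotation as R
from cell import manip
def cam(f,s=None):
    if "rvec" in f:
        M=R.from_rotvec(np.ravel(f["rvec"])).as_matrix();return M,np.ravel(f["tvec"])
    T=np.array(f["hand_eye"]);Rt=R.from_euler('xyz',s["ee_rot"]).as_matrix()
    Rc=Rt@T[:3,:3];c=Rt@T[:3,3]+s["eef_pos"];return Rc.T,-Rc.T@c
def pix2(f,uv,z,s=None):
    "pixels -> world points on plane z"
    M,t=cam(f,s);K=np.array(f["intrinsics"]);uv=np.atleast_2d(np.array(uv,float))
    n=cv2.undistortPoints(uv[:,None],K,np.array([f["k1"],0,0,0,0.]))[:,0]
    d=np.c_[n,np.ones(len(n))]@M;c=-M.T@t
    return c+d*((np.broadcast_to(z,len(d))-c[2])/d[:,2])[:,None]
def proj(f,P,s=None):
    M,t=cam(f,s);K=np.array(f["intrinsics"]);P=np.atleast_2d(np.array(P,float))
    return cv2.projectPoints(P[:,None],cv2.Rodrigues(M)[0],t,K,np.array([f["k1"],0,0,0,0.]))[0][:,0]
def go(x,y,z,yaw,s=None):
    "shift in tool units from measured pose to vertical pose"
    s=s or manip.sense();Rt=R.from_euler('xyz',s["ee_rot"])
    d=Rt.inv().apply(np.array([x,y,z])-s["eef_pos"])/40
    T=R.from_euler('xyz',[-np.pi/2,0,yaw]);w=np.degrees((Rt.inv()*T).as_rotvec())/8
    print("shift",d.round(2),"turn",w.round(2),"rows>=",max(np.linalg.norm(d)*40/50,np.linalg.norm(w)*8/8.59).__round__(1))
def st():
    s=manip.sense();print(round(s["time_s"],2),np.round(s["eef_pos"],1),np.round(s["ee_rot"],3),round(s["finger_gap"],1),np.round(s["contact_force"],1));return s
def crop(f,name,u0,v0,w,h,k):
    im=np.ascontiguousarray(f["color"][v0:v0+h,u0:u0+w,::-1]);im=cv2.resize(im,None,fx=k,fy=k,interpolation=cv2.INTER_CUBIC)
    for i in range((-u0)%20,w,20):cv2.putText(im,str(u0+i),(int(i*k),8),0,.3,(0,255,255));cv2.line(im,(int(i*k),8),(int(i*k),14),(0,255,255))
    for i in range((-v0)%20,h,20):cv2.putText(im,str(v0+i),(0,int(i*k)),0,.3,(0,255,255));cv2.line(im,(20,int(i*k)),(26,int(i*k)),(0,255,255))
    cv2.imwrite(f"pics/{name}.png",im)
E
python3 - <<'E'
from h import *
import pickle
f=manip.grab_frame("top");crop(f,"topc",165,130,340,250,2.35);pickle.dump(f,open("top.pkl","wb"))
g=manip.grab_frame("side");crop(g,"sidec",190,140,260,195,3.07);pickle.dump(g,open("side.pkl","wb"))
E
```

```text
(no output)
```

View pics/topc.png

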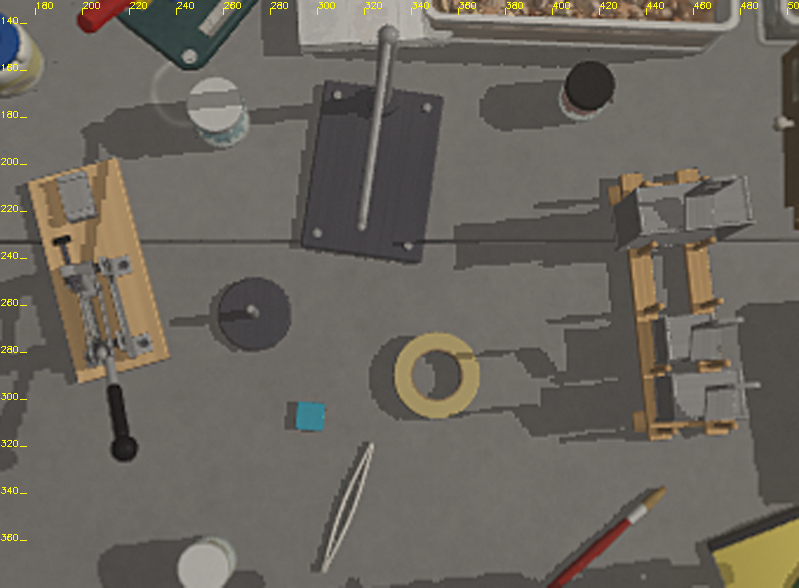

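View pics/sidec.png

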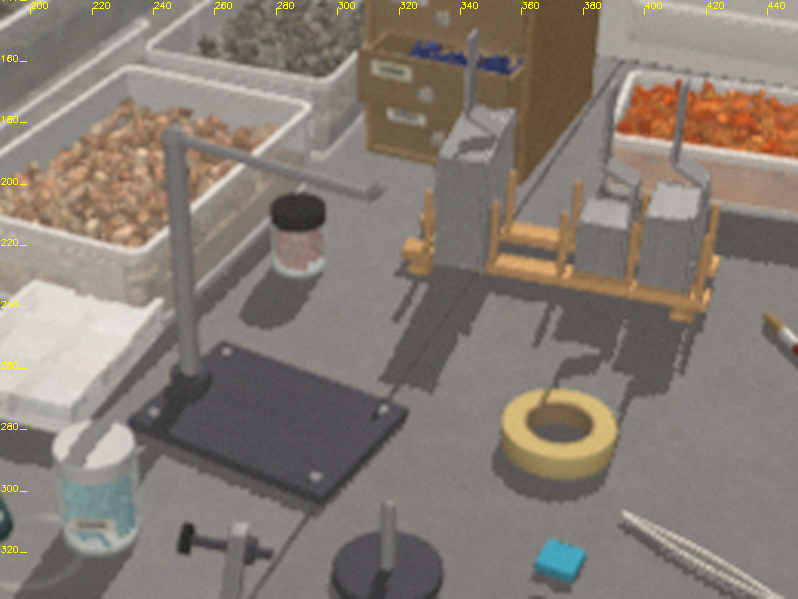

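The crops show three scoops: the big one in the far slot and two smaller ones in the near slots. The tile is at (297,307), the tape centre at (351,290) and the clamp knob at (217,320). Next I'll work out rough world positions.

```bash
python3 - <<'E'
from h import *
import pickle
f=pickle.load(open("top.pkl","rb"));g=pickle.load(open("side.pkl","rb"))
T=lambda u,v:(165+u/2.35,130+v/2.35)
S=lambda u,v:(190+u/3.07,140+v/3.07)
def show(n,p,z):print(n,pix2(f,[T(*q) for q in p],z).round(1).tolist())
show("jig base corners (tl,tr,br,bl)",[(27,183),(115,158),(170,356),(79,383)],12)
show("anvil tl tr br bl",[(57,178),(88,170),(97,213),(66,221)],26)
show("knob",[(124,447)],107)
show("foot tl tr br bl",[(327,80),(443,97),(419,264),(302,245)],10)
show("bar tip/posttop",[(361,227),(388,34)],[222,215])
show("post spindle tip, foot centre",[(253,312)],63);show("",[(255,314)],10)
show("tape",[(437,375)],19)
show("tile",[(310,416),(297,402),(324,404),(323,430),(296,430)],8)
show("aqua,red lids",[(215,104),(589,86)],[74,59])
show("rack dowel/slat corners",[(635,423),(735,423),(612,190),(697,175)],16)
def tri(a,b):
    Ps=[];
    for F,p in((f,a),(g,b)):
        M,t=cam(F);q0=pix2(F,p,0)[0];q1=pix2(F,p,100)[0];Ps.append((q0,(q1-q0)/np.linalg.norm(q1-q0)))
    A=sum(np.eye(3)-np.outer(d,d) for _,d in Ps);b=sum((np.eye(3)-np.outer(d,d))@q for q,d in Ps);x=np.linalg.solve(A,b)
    return x.round(1),[np.linalg.norm(np.cross(x-q,d)).round(1) for q,d in Ps]
print(tri(T(750,222),S(473,33)),tri(T(741,321),S(610,85)),tri(T(757,385),S(681,82)))
print("knob",tri(T(124,447),(365,342)))
for F in(f,g):
    M,t=cam(F);print("cam",-M.T@t)
E
```

```text
jig base corners (tl,tr,br,bl) [[644.4, 334.4, 12.0], [669.3, 248.9, 12.0], [474.7, 191.6, 12.0], [449.0, 278.5, 12.0]]
anvil tl tr br bl [[646.5, 301.6, 26.0], [654.4, 271.9, 26.0], [612.1, 262.1, 26.0], [604.3, 291.7, 26.0]]
knob [[390.3, 215.7, 107.0]]
foot tl tr br bl [[748.9, 40.7, 10.0], [731.7, -74.8, 10.0], [564.0, -49.4, 10.0], [582.9, 65.0, 10.0]]
bar tip/posttop [[566.4, 8.2, 222.0], [728.2, -14.4, 215.0]]
post spindle tip, foot centre [[512.6, 107.6, 63.0]]
 [[515.3, 110.3, 10.0]]
tape [[455.3, -65.4, 19.0]]
tile [[416.7, 56.8, 8.0], [430.2, 69.4, 8.0], [428.2, 43.3, 8.0], [403.3, 44.3, 8.0], [403.4, 70.2, 8.0]]
aqua,red lids [[707.0, 143.9, 74.0], [729.4, -211.3, 59.0]]
rack dowel/slat corners [[408.5, -256.1, 16.0], [407.9, -353.5, 16.0], [636.4, -240.1, 16.0], [651.6, -325.2, 16.0]]
(array([ 594.1, -310.1,  193.3]), [np.float64(19.7), np.float64(19.7)]) (array([ 496.4, -313.1,  166.4]), [np.float64(1.8), np.float64(1.8)]) (array([ 441.9, -321.4,  175.9]), [np.float64(1.5), np.float64(1.5)])
knob (array([389.1, 216. , 104.2]), [np.float64(1.2), np.float64(1.2)])
cam [ 416.23272928   12.6782499  1152.03805155]
cam [252.49558368 771.41927061 671.9219886 ]
```

```bash
python3 - <<'E'
from h import *
st();go(560,-300,380,-3.14159)
E
```

```text
0.25 [ 276.2 -615.5  230.6] [-1.572  0.    -2.72 ] 85.4 [ 0.2 -0.7  0.1]
shift [-9.7  -3.73 -4.3 ] turn [0.01 3.02 0.  ] rows>= 9.0
```

Call:
{"method": "play_rows", "body": {
  "targets": [
    [100, -1.2, -1, -0.5, 0, 0.8, 0],
    [100, -2.4, -2, -1.0, 0, 1.6, 0],
    [100, -3.5, -3, -1.6, 0, 2.3, 0],
    [100, -4.5, -3.73, -2.1, 0, 3.02, 0],
    [100, -5.5, -3.73, -2.5, 0, 3.02, 0]
  ]
}}

```text
time_s: 0.75
eef_pos: [413.5, -460.6, 371.9]
ee_rot: [-1.567, 0.003, 3.138]
contact_force: [1.0, 0.0, 0.4]
finger_gap: 85.6
```

```bash
python3 - <<'E'
from h import *
st();go(560,-300,380,-3.14159)
E
```

```text
0.75 [ 413.5 -460.6  371.9] [-1.567e+00  3.000e-03  3.138e+00] 85.6 [1.  0.  0.4]
shift [-3.65 -0.21 -4.03] turn [-0.03 -0.02 -0.02] rows>= 4.4
```

Call:
{"method": "play_rows", "body": {
  "targets": [
    [100, -0.8, 0, -0.9, 0, 0, 0],
    [100, -1.6, 0, -1.8, 0, 0, 0],
    [100, -2.4, 0, -2.7, 0, 0, 0],
    [100, -3.2, 0, -3.6, 0, 0, 0],
    [100, -3.4, 0, -3.8, 0, 0, 0]
  ]
}}

```text
time_s: 1.25
eef_pos: [551.3, -304.7, 368.2]
ee_rot: [-1.573, 0.001, -3.137]
contact_force: [0.2, -0.2, -0.7]
finger_gap: 85.8
```

Call:
{"method": "play_rows", "body": {
  "targets": [
    [100, 0, 0, 0, 0, 0, 0],
    [100, 0, 0, 0, 0, 0, 0]
  ]
}}

```text
time_s: 1.45
eef_pos: [548.1, -309.5, 368.3]
ee_rot: [-1.57, -0.001, -3.141]
contact_force: [0.1, -0.1, -0.2]
finger_gap: 85.4
```

```bash
python3 - <<'E'
from h import *
import pickle
s=st();f=manip.grab_frame("wrist");pickle.dump((f,s),open("w1.pkl","wb"));cv2.imwrite("pics/w1.png",cv2.resize(f["color"][:,:,::-1],(800,600)))
E
```

```text
1.45 [ 548.1 -309.5  368.3] [-1.570e+00 -1.000e-03 -3.141e+00] 85.4 [ 0.1 -0.1 -0.2]
```

View pics/w1.png

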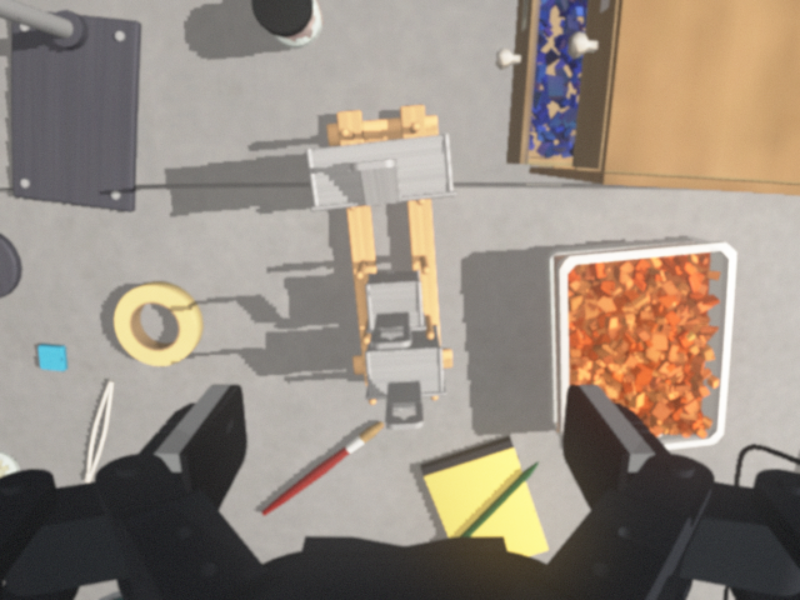

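The picture (800 px scale) shows scoop a (about 140 px wide) at the top, d (57 px) in the middle and c (77 px) at the bottom, so b is absent. The eyes are near (378,165), (393,328) and (404,402). Now I'll compute the positions.

```bash
python3 - <<'E'
from h import *
import pickle
f,s=pickle.load(open("w1.pkl","rb"))
W=lambda n,p,z:print(n,pix2(f,np.array(p)*.8,z,s).round(1)[:,:2].tolist())
W("tile",[(53,358)],8);W("tape",[(157,323)],19)
W("a wall corners",[(309,152),(449,137),(453,193),(315,208)],116)
W("d wall",[(366,285),(421,282),(424,325),(369,335)],62)
W("c wall",[(366,350),(441,349),(443,392),(371,398)],80)
W("strap tops a",[(360,163),(397,160)],205);W("d",[(376,345),(411,345)],178);W("c",[(387,425),(421,425)],187)
W("slat near end",[(360,370),(450,360)],16);W("slat far end",[(331,140),(438,125)],16)
crop(f,"w1c",230,75,140,270,2.2)
crop(f,"w1c",235,80,145,275,2.18)
E
```

```text
tile [[417.5, 50.1]]
tape [[459.2, -71.7]]
a wall corners [[617.4, -243.8], [627.6, -342.9], [588.6, -346.6], [577.9, -246.6]]
d wall [[507.4, -278.9], [510.0, -325.9], [471.5, -328.9], [462.3, -280.7]]
c wall [[454.9, -279.1], [455.9, -342.8], [416.1, -345.4], [410.3, -282.7]]
strap tops a [[610.9, -286.9], [612.5, -307.3]]
d [[494.9, -293.0], [495.0, -315.9]]
c [[441.6, -300.0], [441.6, -322.6]]
slat near end [[410.1, -268.1], [420.7, -356.7]]
slat far end [[628.3, -246.7], [641.0, -341.2]]
```

View pics/w1c.png

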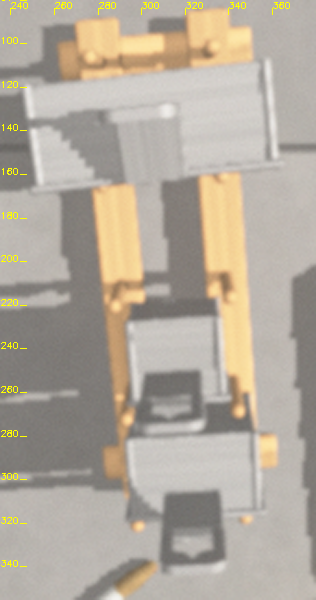

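Call:
{"method": "play_rows", "body": {
  "targets": [
    [100, 0.7, 0, -1, 0, 0, 0],
    [100, 1.4, 0, -2, 0, 0, 0],
    [100, 2.1, 0.4, -3, 0, 0, 0],
    [100, 2.6, 1.0, -4, 0, 0, 0],
    [100, 2.9, 1.6, -5, 0, 0, 0]
  ]
}}

```text
time_s: 2.0
eef_pos: [431.0, -109.7, 304.8]
ee_rot: [-1.57, 0.002, 3.137]
contact_force: [0.6, -0.1, 0.3]
finger_gap: 85.6
```

Call:
{"method": "play_rows", "body": {
  "targets": [
    [100, 0.2, 0.6, -1, 0, 0, 0],
    [100, 0.35, 1.2, -2, 0, 0, 0],
    [100, 0.35, 1.9, -3, 0, 0, 0],
    [100, 0.35, 2.6, -3.8, 0, 0, 0],
    [100, 0.35, 3.3, -4.1, 0, 0, 0]
  ]
}}

```text
time_s: 2.5
eef_pos: [418.5, 55.8, 172.0]
ee_rot: [-1.571, 0.002, 3.142]
contact_force: [-0.3, -0.3, 0.8]
finger_gap: 85.7
```

Call:
{"method": "play_rows", "body": {
  "targets": [
    [100, 0, 0, 0, 0, 0, 0],
    [100, 0, 0, 0, 0, 0, 0]
  ]
}}

```text
time_s: 2.7
eef_pos: [418.4, 53.8, 172.7]
ee_rot: [-1.57, -0.001, 3.141]
contact_force: [0.4, 0.2, 0.7]
finger_gap: 85.7
```

```bash
cat >> h.py <<'E'
def seg(f,lo,hi,n=1):
    "largest HSV blobs: minAreaRect"
    m=cv2.inRange(cv2.cvtColor(np.ascontiguousarray(f["color"]),cv2.COLOR_RGB2HSV),np.array(lo),np.array(hi))
    c=sorted(cv2.findContours(m,cv2.RETR_EXTERNAL,cv2.CHAIN_APPROX_NONE)[0],key=cv2.contourArea)[-n:]
    return [(cv2.contourArea(k),k[:,0].astype(float)) for k in c]
E
python3 - <<'E'
from h import *
import pickle
s=st();f=manip.grab_frame("wrist");pickle.dump((f,s),open("w2.pkl","wb"));cv2.imwrite("pics/w2.png",f["color"][:,:,::-1])
for a,k in seg(f,(88,120,60),(104,255,255)):
    P=pix2(f,k,8,s)[:,:2].astype(np.float32);print(a,k.mean(0),cv2.minAreaRect(P))
t=pickle.load(open("top.pkl","rb"))
for a,k in seg(t,(88,120,60),(104,255,255)):
    P=pix2(t,k,8)[:,:2].astype(np.float32);print(a,k.mean(0),cv2.minAreaRect(P))
E
```

```text
2.7 [418.4  53.8 172.7] [-1.570e+00 -1.000e-03  3.141e+00] 85.7 [0.4 0.2 0.7]
1151.5 [319.72519084 219.83969466] ((417.7027587890625, 54.58671951293945), (25.521766662597656, 25.900720596313477), 85.39163970947266)
114.0 [296.55  306.575] ((417.9237365722656, 57.727928161621094), (24.984472274780273, 24.764005661010742), 89.77924346923828)
```

Call:
{"method": "play_rows", "body": {
  "targets": [
    [50, 0.02, 1.2, -0.02, 0, 0.57, 0],
    [50, 0.02, 2.4, -0.02, 0, 0.57, 0],
    [50, 0.02, 3.4, -0.02, 0, 0.57, 0],
    [50, 0.02, 4.0, -0.02, 0, 0.57, 0],
    [50, 0.02, 4.2, -0.02, 0, 0.57, 0]
  ],
  "force": 25
}}

```text
time_s: 3.25
eef_pos: [417.5, 54.4, 3.6]
ee_rot: [-1.57, -0.002, 3.06]
contact_force: [-0.4, 1.1, 0.3]
finger_gap: 42.9
```

Call:
{"method": "play_rows", "body": {
  "targets": [
    [50, 0, 0.04, 0, 0, 0, 0],
    [50, 0, 0.07, 0, 0, 0, 0],
    [20, 0, 0.07, 0, 0, 0, 0],
    [20, 0, 0.07, 0, 0, 0, 0],
    [10, 0, 0.07, 0, 0, 0, 0]
  ]
}}

```text
time_s: 3.75
eef_pos: [420.0, 55.7, 3.7]
ee_rot: [-1.571, 0.004, 3.063]
contact_force: [0.3, -2.2, 6.9]
finger_gap: 25.7
```

Call:
{"method": "play_rows", "body": {
  "targets": [
    [10, 0, 0, 0, 0, 0, 0],
    [10, 0, 0, 0, 0, 0, 0],
    [10, 0, 0, 0, 0, 0, 0]
  ]
}}

```text
time_s: 4.05
eef_pos: [420.0, 55.7, 3.7]
ee_rot: [-1.571, 0.004, 3.063]
contact_force: [0.2, -2.2, 6.5]
finger_gap: 25.9
```

Call:
{"method": "play_rows", "body": {
  "targets": [
    [10, 0, -0.3, 0, 0, 0, 0],
    [10, 0, -1.4, 0, 0, 0, 0],
    [10, 0, -2.6, 0, 0, 0, 0],
    [10, 0, -3.8, 0, 0, 0, 0],
    [10, 0, -5, 0, 0, 0, 0]
  ]
}}

```text
time_s: 4.55
eef_pos: [417.2, 55.9, 204.7]
ee_rot: [-1.571, 0.001, 3.062]
contact_force: [1.7, -0.0, 0.2]
finger_gap: 25.4
```

```bash
python3 - <<'E'
from h import *
st();go(629,282,200,-2.86)
E
```

```text
4.55 [417.2  55.9 204.7] [-1.571e+00  1.000e-03  3.062e+00] 25.4 [ 1.7 -0.   0.2]
shift [-4.83  0.12 -6.05] turn [ 0.   -2.58 -0.01] rows>= 6.2
```

Call:
{"method": "play_rows", "body": {
  "targets": [
    [10, -0.95, 0, -0.7, 0, -0.5, 0],
    [10, -1.9, 0, -1.4, 0, -1.0, 0],
    [10, -2.8, 0, -2.2, 0, -1.5, 0],
    [10, -3.6, 0, -3.0, 0, -2.0, 0],
    [10, -4.3, 0.1, -3.9, 0, -2.58, 0]
  ]
}}

```text
time_s: 5.05
eef_pos: [603.6, 198.8, 199.7]
ee_rot: [-1.571, 0.003, -2.858]
contact_force: [0.9, -0.2, 1.0]
finger_gap: 25.9
```

Call:
{"method": "play_rows", "body": {
  "targets": [
    [10, 0, 0, 0, 0, 0, 0],
    [10, 0, 0, 0, 0, 0, 0]
  ]
}}

```text
time_s: 5.25
eef_pos: [601.3, 198.3, 197.6]
ee_rot: [-1.571, -0.002, -2.86]
contact_force: [0.2, 0.2, -1.0]
finger_gap: 25.9
```

```bash
python3 - <<'E'
from h import *
st();go(629,282,160,-2.86)
E
```

```text
5.25 [601.3 198.3 197.6] [-1.571e+00 -2.000e-03 -2.860e+00] 25.9 [ 0.2  0.2 -1. ]
shift [-1.25  0.94 -1.82] turn [-0.    0.    0.01] rows>= 1.9
```

Call:
{"method": "play_rows", "body": {
  "targets": [
    [10, -0.7, 0, -0.9, 0, 0, 0],
    [10, -1.25, 0.4, -1.82, 0, 0, 0],
    [10, -1.25, 0.94, -1.82, 0, 0, 0],
    [10, -1.25, 0.94, -1.82, 0, 0, 0],
    [10, -1.25, 0.94, -1.82, 0, 0, 0]
  ]
}}

```text
time_s: 5.75
eef_pos: [628.3, 280.1, 160.4]
ee_rot: [-1.57, -0.002, -2.862]
contact_force: [0.1, 0.2, 1.3]
finger_gap: 25.7
```

```bash
python3 - <<'E'
from h import *
import pickle
s=st();f=manip.grab_frame("wrist");pickle.dump((f,s),open("w3.pkl","wb"));crop(f,"w3",200,130,240,260,2.3)
print(proj(f,[s["eef_pos"],[629,282,26]],s))
for a,k in seg(f,(88,100,40),(104,255,255)):
    z=s["eef_pos"][2]
    P=pix2(f,k,z,s)[:,:2].astype(np.float32);print(a,k.mean(0),k.min(0),k.max(0),cv2.minAreaRect(P))
E
```

```text
5.75 [628.3 280.1 160.4] [-1.570e+00 -2.000e-03 -2.862e+00] 25.7 [0.1 0.2 1.3]
[[319.15775538 316.3279949 ]
 [318.19225409 226.3785814 ]]
4784.5 [323.07326007 326.        ] [287. 293.] [361. 362.] ((624.2117919921875, 277.0706787109375), (27.56962013244629, 27.342023849487305), 16.10627555847168)
```

View pics/w3.png

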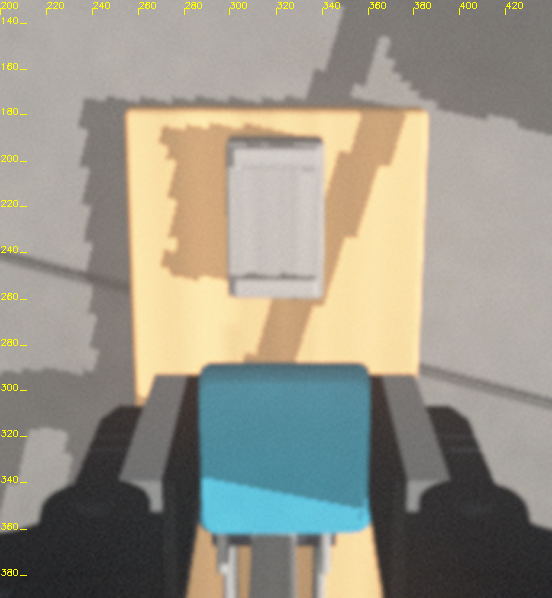

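```bash
python3 - <<'E'
from h import *
import pickle
f,s=pickle.load(open("w3.pkl","rb"))
th=.2816;J=np.array([[np.cos(th),np.sin(th)],[-np.sin(th),np.cos(th)]])
F=lambda u,v:(200+u/2.3,130+v/2.3)
o=np.array([629,282])
w=lambda p,z:(J@(pix2(f,[p],z,s)[0,:2]-o)).round(1)
print("tcp",J@(s["eef_pos"][:2]-o))
print("ribs front",[w(F(275,y),30) for y in(138,143,168)],"back",w(F(275,275),26),w(F(275,280),30),w(F(275,297),30))
print("sides",w(F(229,220),26),w(F(323,220),26))
print("base front corners",w(F(127,108),12),w(F(428,110),12))
for z in(160,162,164,166):print(z,"tile L,R",w((287,330),z),w((361,330),z),"front top,back top",w((324,299),z),w((324,362),z),"front bottom",w((324,293),z-8))
E
```

```text
tcp [-1.17507062 -1.67354479]
ribs front [array([24.7, -1. ]), array([23.3, -1. ]), array([16.3, -1. ])] back [-15.9  -0.9] [-16.2  -0.9] [-21.3  -0.9]
sides [ 0.5 12.3] [  0.5 -14.6]
base front corners [30.9 42.4] [ 30.2 -45.7]
160 tile L,R [-6.8 10. ] [ -6.9 -16.9] front top,back top [ 5.3 -3.4] [-20.   -3.4] front bottom [ 4.4 -3.4]
162 tile L,R [-5.8  9.8] [ -5.8 -16.7] front top,back top [ 6.2 -3.4] [-18.8  -3.4] front bottom [ 5.2 -3.4]
164 tile L,R [-4.8  9.7] [ -4.8 -16.5] front top,back top [ 7.  -3.4] [-17.6  -3.4] front bottom [ 6.  -3.4]
166 tile L,R [-3.8  9.5] [ -3.8 -16.3] front top,back top [ 7.9 -3.4] [-16.4  -3.4] front bottom [ 6.8 -3.4]
```

Call:
{"method": "play_rows", "body": {
  "targets": [
    [10, -0.11, 1.0, -0.05, 0, 0, 0],
    [10, -0.11, 2.0, -0.05, 0, 0, 0],
    [10, -0.11, 2.8, -0.05, 0, 0, 0],
    [10, -0.11, 3.0, -0.05, 0, 0, 0],
    [10, -0.11, 3.0, -0.05, 0, 0, 0]
  ]
}}

```text
time_s: 6.3
eef_pos: [632.7, 283.4, 40.0]
ee_rot: [-1.571, -0.002, -2.862]
contact_force: [-0.2, -0.4, 0.2]
finger_gap: 25.9
```

```bash
python3 - <<'E'
from h import *
import pickle
s=st();f=manip.grab_frame("wrist");pickle.dump((f,s),open("w4.pkl","wb"));crop(f,"w4",250,230,150,150,4)
E
```

```text
6.3 [632.7 283.4  40. ] [-1.571e+00 -2.000e-03 -2.862e+00] 25.9 [-0.2 -0.4  0.2]
```

View pics/w4.png

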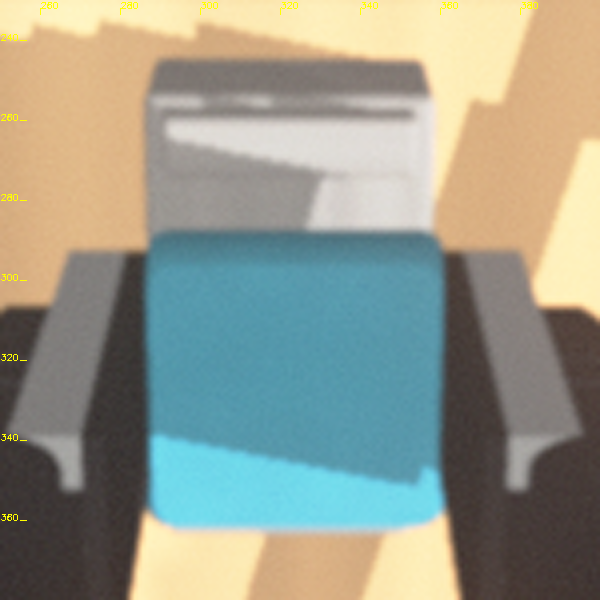

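```bash
python3 - <<'E'
from h import *
import pickle
f,s=pickle.load(open("w4.pkl","rb"))
th=.2816;J=np.array([[np.cos(th),np.sin(th)],[-np.sin(th),np.cos(th)]])
F=lambda u,v:(250+u/4,230+v/4)
o=np.array([629,282])
w=lambda p,z:(J@(pix2(f,[p],z,s)[0,:2]-o)).round(1)
print("tcp",J@(s["eef_pos"][:2]-o))
print("front rib lines",[(y,w(F(290,y),30)) for y in(97,112,118,175)])
print("anvil sides",w(F(147,200),26),w(F(434,200),26))
for zb in(34,36,38):print(zb,"bottom front",w(F(295,232),zb),"top front,back",w(F(295,262),zb+8),w(F(295,530),zb+8),"L,R",w(F(146,400),zb+8),w(F(443,400),zb+8))
E
```

```text
tcp [3.94338938 0.33105625]
front rib lines [(97, array([24.1, -0.9])), (112, array([22.7, -0.9])), (118, array([22.1, -0.9])), (175, array([16.5, -0.9]))]
anvil sides [12.6 12.9] [ 12.5 -14.7]
34 bottom front [12.4 -1.3] top front,back [12.8 -1.3] [-13.7  -1.3] L,R [-0.5 12. ] [ -0.5 -14.5]
36 bottom front [13.2 -1.3] top front,back [13.6 -1.3] [-12.4  -1.3] L,R [ 0.6 11.8] [  0.5 -14.3]
38 bottom front [14.  -1.3] top front,back [14.5 -1.3] [-11.2  -1.3] L,R [ 1.6 11.6] [  1.5 -14.1]
```

Call:
{"method": "play_rows", "body": {
  "targets": [
    [10, 0, 0.1, 0, 0, 0, 0],
    [10, 0, 0.18, 0, 0, 0, 0],
    [10, 0, 0.18, 0, 0, 0, 0]
  ]
}}

```text
time_s: 6.65
eef_pos: [633.9, 284.8, 34.1]
ee_rot: [-1.571, 0.002, -2.861]
contact_force: [-1.0, -0.8, 0.1]
finger_gap: 25.5
```

Call:
{"method": "play_rows", "body": {
  "targets": [
    [10, 0, 0.04, 0, 0, 0, 0],
    [10, 0, 0.04, 0, 0, 0, 0]
  ]
}}

```text
time_s: 6.85
eef_pos: [633.2, 284.6, 31.5]
ee_rot: [-1.571, 0.0, -2.861]
contact_force: [-0.6, -0.5, 0.2]
finger_gap: 25.6
```

Call:
{"method": "play_rows", "body": {
  "targets": [
    [10, 0, 0.03, 0, 0, 0, 0],
    [10, 0, 0.03, 0, 0, 0, 0]
  ]
}}

```text
time_s: 7.05
eef_pos: [633.1, 284.6, 30.0]
ee_rot: [-1.571, -0.0, -2.861]
contact_force: [0.2, -0.0, 0.3]
finger_gap: 25.9
```

Call:
{"method": "play_rows", "body": {
  "targets": [
    [10, 0, 0.025, 0, 0, 0, 0],
    [10, 0, 0.025, 0, 0, 0, 0]
  ]
}}

```text
time_s: 7.25
eef_pos: [633.2, 284.6, 29.8]
ee_rot: [-1.571, -0.0, -2.861]
contact_force: [-2.8, -1.1, 4.5]
finger_gap: 26.1
```

Call:
{"method": "play_rows", "body": {
  "targets": [
    [10, 0, 0.02, 0, 0, 0, 0],
    [10, 0, 0.02, 0, 0, 0, 0]
  ]
}}

```text
time_s: 7.45
eef_pos: [633.2, 284.6, 29.8]
ee_rot: [-1.571, -0.0, -2.861]
contact_force: [-3.7, -1.8, 7.6]
finger_gap: 25.8
```

Call:
{"method": "play_rows", "body": {
  "targets": [
    [10, 0, -0.03, 0, 0, 0, 0],
    [45, 0, -0.03, 0, 0, 0, 0],
    [45, 0, -0.03, 0, 0, 0, 0],
    [50, 0, -0.03, 0, 0, 0, 0],
    [50, 0, -0.1, 0, 0, 0, 0]
  ]
}}

```text
time_s: 7.95
eef_pos: [632.7, 284.3, 31.6]
ee_rot: [-1.571, -0.001, -2.861]
contact_force: [-0.1, -0.5, -0.8]
finger_gap: 42.7
```

Call:
{"method": "play_rows", "body": {
  "targets": [
    [50, 0, -1, 0, 0, 0, 0],
    [50, 0, -2, 0, 0, 0, 0],
    [50, 0, -3, 0, 0, 0, 0],
    [50, 0, -3.5, 0, 0, 0, 0],
    [50, 0, -3.5, 0, 0, 0, 0]
  ]
}}

```text
time_s: 8.45
eef_pos: [636.2, 285.8, 178.1]
ee_rot: [-1.572, 0.009, -2.861]
contact_force: [-0.1, 0.4, 0.6]
finger_gap: 42.3
```

```bash
python3 - <<'E'
from h import *
import pickle
s=st();f=manip.grab_frame("wrist");pickle.dump((f,s),open("w5.pkl","wb"))
th=.2816;J=np.array([[np.cos(th),np.sin(th)],[-np.sin(th),np.cos(th)]]);o=np.array([629,282])
for a,k in seg(f,(88,100,40),(104,255,255)):
    P=((pix2(f,k,34,s)[:,:2]-o)@J.T).astype(np.float32);print(a,k.min(0),k.max(0),cv2.minAreaRect(P),P.min(0),P.max(0))
E
```

```text
8.45 [636.2 285.8 178.1] [-1.572  0.009 -2.861] 42.3 [-0.1  0.4  0.6]
1291.0 [306. 217.] [342. 253.] ((2.262997627258301, -0.3454856872558594), (24.891887664794922, 25.392210006713867), 89.99600219726562) [-10.433882 -12.790644] [14.959907 12.101244]
```

Call:
{"method": "play_rows", "body": {
  "targets": [
    [50, 0, 0, 0, 0, 0, 0],
    [50, 0, 0, 0, 0, 0, 0]
  ]
}}

```text
time_s: 8.7
eef_pos: [631.8, 284.0, 169.7]
ee_rot: [-1.57, -0.004, -2.861]
contact_force: [-0.4, -0.5, -1.4]
finger_gap: 42.6
```

```bash
python3 - <<'E'
from h import *
import pickle
s=st();f=manip.grab_frame("wrist");pickle.dump((f,s),open("w5.pkl","wb"));crop(f,"w5",270,170,90,110,5.4)
th=.2816;J=np.array([[np.cos(th),np.sin(th)],[-np.sin(th),np.cos(th)]]);o=np.array([629,282])
for a,k in seg(f,(88,100,40),(104,255,255)):
    P=((pix2(f,k,34,s)[:,:2]-o)@J.T).astype(np.float32);print(a,k.min(0),k.max(0),cv2.minAreaRect(P),P.min(0),P.max(0))
# grey anvil along column
for u in (314,324,334):
    print(u,[int(x) for x in f["color"][185:275:1,u].mean(1)])
go(389.1,216,250,-2.86)
E
```

```text
8.7 [631.8 284.  169.7] [-1.57  -0.004 -2.861] 42.6 [-0.4 -0.5 -1.4]
1390.0 [304. 209.] [342. 247.] ((2.5368432998657227, -0.3240232467651367), (25.37717056274414, 25.876060485839844), 89.97480773925781) [-10.4061985 -13.008447 ] [15.473722 12.369029]
314 [210, 211, 198, 178, 162, 158, 151, 139, 123, 118, 127, 134, 139, 164, 189, 202, 203, 202, 203, 203, 196, 177, 146, 122, 125, 145, 166, 177, 180, 179, 181, 180, 179, 179, 180, 178, 177, 177, 177, 175, 179, 178, 178, 178, 180, 179, 181, 181, 181, 180, 178, 180, 181, 177, 181, 178, 178, 181, 178, 179, 183, 179, 179, 174, 175, 164, 142, 137, 164, 191, 199, 203, 202, 203, 197, 201, 206, 210, 212, 212, 212, 213, 211, 212, 211, 211, 209, 210, 210, 211]
324 [213, 214, 214, 213, 208, 191, 165, 144, 121, 114, 120, 129, 136, 162, 190, 202, 205, 205, 204, 203, 194, 175, 144, 121, 124, 148, 167, 178, 181, 179, 177, 178, 180, 178, 181, 177, 177, 179, 178, 179, 179, 180, 181, 180, 178, 178, 178, 178, 179, 178, 180, 180, 179, 180, 179, 181, 180, 181, 180, 181, 181, 180, 179, 177, 181, 181, 168, 154, 166, 189, 201, 207, 203, 203, 197, 187, 173, 163, 162, 161, 163, 164, 162, 162, 161, 162, 163, 163, 163, 163]
334 [212, 215, 213, 214, 213, 214, 209, 187, 143, 123, 131, 153, 160, 171, 192, 204, 207, 205, 204, 199, 196, 175, 147, 127, 129, 149, 170, 179, 179, 179, 179, 181, 181, 177, 178, 181, 177, 180, 178, 176, 177, 180, 178, 178, 183, 180, 182, 180, 182, 180, 180, 179, 180, 181, 181, 180, 179, 183, 181, 179, 183, 181, 179, 180, 186, 189, 169, 148, 164, 190, 200, 207, 206, 203, 200, 195, 181, 167, 160, 161, 161, 160, 159, 160, 163, 160, 159, 160, 159, 160]
shift [ 6.31 -1.98 -0.05] turn [-0.   -0.01  0.03] rows>= 5.3
```

View pics/w5.png

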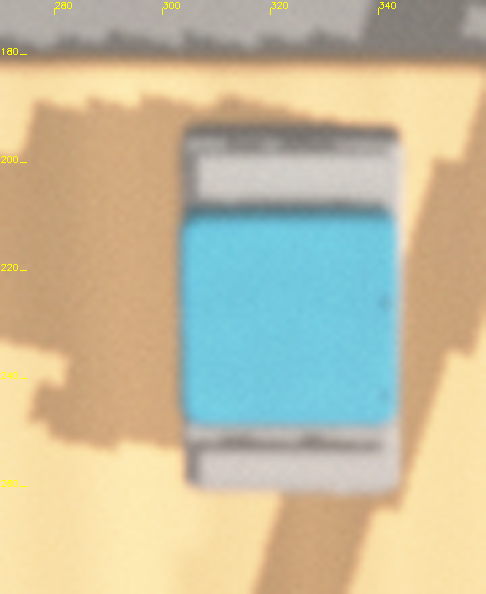

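Call:
{"method": "play_rows", "body": {
  "targets": [
    [80, 0, -1, 0, 0, 0, 0],
    [80, 0, -2, 0, 0, 0, 0],
    [80, 1, -2.5, 0, 0, 0, 0],
    [80, 2.2, -2.5, 0, 0, 0, 0],
    [80, 3.3, -2.3, 0, 0, 0, 0]
  ]
}}

```text
time_s: 9.25
eef_pos: [505.8, 247.9, 265.2]
ee_rot: [-1.571, 0.002, -2.861]
contact_force: [0.2, 0.6, 0.2]
finger_gap: 68.6
```

Call:
{"method": "play_rows", "body": {
  "targets": [
    [80, 1, 0, 0, 0, 0, 0],
    [80, 2, 0.4, 0, 0, 0, 0],
    [80, 3, 0.8, 0, 0, 0, 0],
    [80, 3, 0.8, 0, 0, 0, 0],
    [80, 3, 0.8, 0, 0, 0, 0]
  ]
}}

```text
time_s: 9.75
eef_pos: [389.5, 214.1, 230.6]
ee_rot: [-1.57, -0.003, -2.86]
contact_force: [0.3, 0.3, 0.0]
finger_gap: 68.3
```

```bash
python3 - <<'E'
from h import *
import pickle
s=st();f=manip.grab_frame("wrist");pickle.dump((f,s),open("w6.pkl","wb"));crop(f,"w6",240,90,180,200,3)
print(proj(f,[[389,216,105]],s));go(389.1,216,88,-2.86)
E
```

```text
9.75 [389.5 214.1 230.6] [-1.57  -0.003 -2.86 ] 68.3 [0.3 0.3 0. ]
[[317.67398645 231.08957893]]
shift [ 0.04  3.6  -0.04] turn [-0. -0. -0.] rows>= 2.9
```

View pics/w6.png

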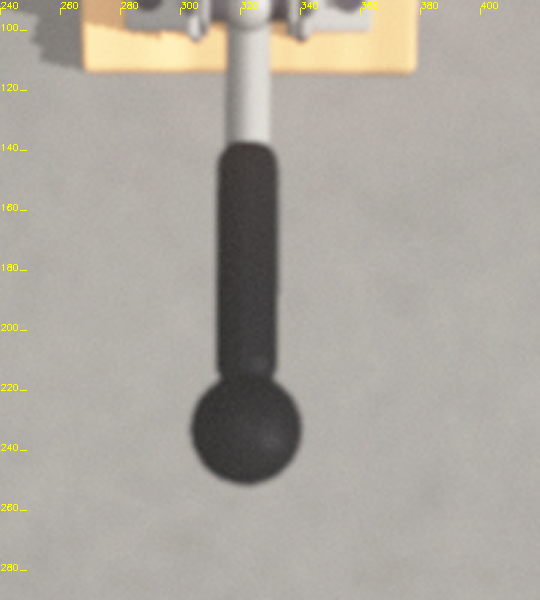

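Call:
{"method": "play_rows", "body": {
  "targets": [
    [80, 0.03, 1.2, 0.02, 0, 0, 0],
    [70, 0.03, 2.4, 0.02, 0, 0, 0],
    [60, 0.03, 3.2, 0.02, 0, 0, 0],
    [60, 0.03, 3.57, 0.02, 0, 0, 0],
    [60, 0.03, 3.57, 0.02, 0, 0, 0]
  ],
  "force": 25
}}

```text
time_s: 10.3
eef_pos: [389.9, 213.3, 87.4]
ee_rot: [-1.57, -0.004, -2.861]
contact_force: [-0.1, 0.2, 0.4]
finger_gap: 51.6
```

Call:
{"method": "play_rows", "body": {
  "targets": [
    [10, 0, 0, 0, 0, 0, 0],
    [10, 0, 0, 0, 0, 0, 0],
    [10, 0, 0, 0, 0, 0, 0],
    [10, 0, 0, 0, 0, 0, 0],
    [10, 0, 0, 0, 0, 0, 0]
  ]
}}

```text
time_s: 10.8
eef_pos: [392.2, 215.7, 91.8]
ee_rot: [-1.574, 0.005, -2.862]
contact_force: [-0.6, 5.5, -1.4]
finger_gap: 21.9
```

```bash
python3 - <<'E'
from h import *
st()
for A in (np.linspace(0,1.9,21),np.linspace(1.87,-.02,21)):
    ph=np.radians(157.09)-A;P=np.c_[-105*np.cos(ph),-105*np.sin(ph)]/40
    for i in range(0,20,5):print((P[i+1:i+6]-P[i]).round(2).tolist())
E
```

```text
10.8 [392.2 215.7  91.8] [-1.574  0.005 -2.862] 21.9 [-0.6  5.5 -1.4]
[[-0.11, -0.22], [-0.24, -0.44], [-0.38, -0.64], [-0.55, -0.82], [-0.74, -0.99]]
[[-0.2, -0.15], [-0.41, -0.28], [-0.63, -0.39], [-0.87, -0.48], [-1.11, -0.55]]
[[-0.25, -0.04], [-0.49, -0.06], [-0.74, -0.06], [-0.99, -0.03], [-1.24, 0.02]]
[[-0.24, 0.07], [-0.47, 0.17], [-0.69, 0.29], [-0.9, 0.43], [-1.09, 0.58]]
[[0.2, -0.15], [0.41, -0.28], [0.63, -0.39], [0.86, -0.48], [1.1, -0.55]]
[[0.24, -0.04], [0.49, -0.07], [0.74, -0.06], [0.99, -0.04], [1.23, 0.01]]
[[0.24, 0.07], [0.47, 0.17], [0.69, 0.28], [0.89, 0.42], [1.09, 0.57]]
[[0.18, 0.17], [0.34, 0.36], [0.48, 0.56], [0.61, 0.78], [0.71, 1.0]]
```

Call:
{"method": "play_rows", "body": {
  "targets": [
    [10, -0.11, -0.22, 0, 0, 0, 0],
    [10, -0.24, -0.44, 0, 0, 0, 0],
    [10, -0.38, -0.64, 0, 0, 0, 0],
    [10, -0.55, -0.82, 0, 0, 0, 0],
    [10, -0.74, -0.99, 0, 0, 0, 0]
  ]
}}

```text
time_s: 11.3
eef_pos: [419.7, 223.5, 131.2]
ee_rot: [-1.573, 0.003, -2.861]
contact_force: [-0.2, 5.7, -2.1]
finger_gap: 22.3
```

```bash
python3 - <<'E'
from h import *
st()
f=manip.grab_frame("side");crop(f,"s7",180,240,240,170,3.3)
E
```

```text
11.3 [419.7 223.5 131.2] [-1.573  0.003 -2.861] 22.3 [-0.2  5.7 -2.1]
```

View pics/s7.png

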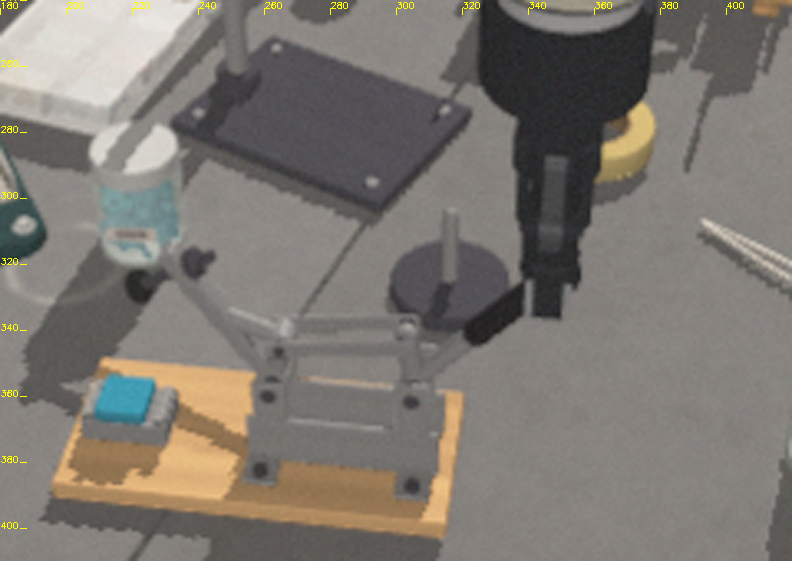

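The lever is following the gripper, the arm is coming down and the tile lies flat on the anvil (crop px 125,400). I'll carry on along the arc.

Call:
{"method": "play_rows", "body": {
  "targets": [
    [10, -0.2, -0.15, 0, 0, 0, 0],
    [10, -0.41, -0.28, 0, 0, 0, 0],
    [10, -0.63, -0.39, 0, 0, 0, 0],
    [10, -0.87, -0.48, 0, 0, 0, 0],
    [10, -1.11, -0.55, 0, 0, 0, 0]
  ]
}}

```text
time_s: 11.85
eef_pos: [462.1, 235.5, 152.6]
ee_rot: [-1.573, 0.002, -2.861]
contact_force: [-0.5, 5.2, -1.6]
finger_gap: 22.3
```

Call:
{"method": "play_rows", "body": {
  "targets": [
    [10, -0.25, -0.04, 0, 0, 0, 0],
    [10, -0.49, -0.06, 0, 0, 0, 0],
    [10, -0.74, -0.06, 0, 0, 0, 0],
    [10, -0.99, -0.03, 0, 0, 0, 0],
    [10, -1.24, 0.02, 0, 0, 0, 0]
  ]
}}

```text
time_s: 12.35
eef_pos: [510.3, 249.2, 151.8]
ee_rot: [-1.572, 0.003, -2.861]
contact_force: [-1.7, 4.9, 1.7]
finger_gap: 21.9
```

Call:
{"method": "play_rows", "body": {
  "targets": [
    [10, -0.24, 0.07, 0, 0, 0, 0],
    [10, -0.47, 0.17, 0, 0, 0, 0],
    [10, -0.69, 0.29, 0, 0, 0, 0],
    [10, -0.9, 0.43, 0, 0, 0, 0],
    [10, -1.09, 0.58, 0, 0, 0, 0]
  ]
}}

```text
time_s: 12.85
eef_pos: [552.9, 261.3, 128.3]
ee_rot: [-1.572, 0.004, -2.861]
contact_force: [0.3, 4.6, 1.3]
finger_gap: 22.2
```

Call:
{"method": "play_rows", "body": {
  "targets": [
    [10, -0.05, 0.06, 0, 0, 0, 0],
    [10, -0.05, 0.06, 0, 0, 0, 0],
    [10, -0.05, 0.06, 0, 0, 0, 0]
  ]
}}

```text
time_s: 13.15
eef_pos: [554.5, 261.7, 126.9]
ee_rot: [-1.572, 0.004, -2.861]
contact_force: [-1.9, 4.7, 7.0]
finger_gap: 21.9
```

Call:
{"method": "play_rows", "body": {
  "targets": [
    [40, 0, 0, 0, 0, 0, 0],
    [60, 0, 0, 0, 0, 0, 0],
    [60, 0, 0, 0, 0, 0, 0],
    [60, 0, -0.8, 0, 0, 0, 0],
    [60, 0, -1.6, 0, 0, 0, 0]
  ]
}}

```text
time_s: 13.65
eef_pos: [551.3, 259.4, 187.2]
ee_rot: [-1.569, -0.005, -2.861]
contact_force: [0.8, 0.3, 0.8]
finger_gap: 51.5
```

Call:
{"method": "play_rows", "body": {
  "targets": [
    [60, 0, -1.2, 0, 0, 0, 0],
    [60, 0, -2.4, 0, 0, 0, 0],
    [60, 0, -3.6, 1, 0, 0, 0],
    [60, 0, -3.6, 2, 0, 0, 0],
    [60, 0, -3.6, 3, 0, 0, 0]
  ]
}}

```text
time_s: 14.15
eef_pos: [587.7, 143.7, 336.5]
ee_rot: [-1.569, 0.006, -2.86]
contact_force: [1.0, 0.8, -0.6]
finger_gap: 51.2
```

```bash
python3 - <<'E'
from h import *
st()
f=manip.grab_frame("side");crop(f,"s8",180,240,240,170,3.3)
go(610,-297,290,-np.pi+.1)
E
```

```text
14.15 [587.7 143.7 336.5] [-1.569  0.006 -2.86 ] 51.2 [ 1.   0.8 -0.6]
shift [ 2.46  1.18 10.59] turn [-0.05  1.27 -0.02] rows>= 8.7
```

View pics/s8.png

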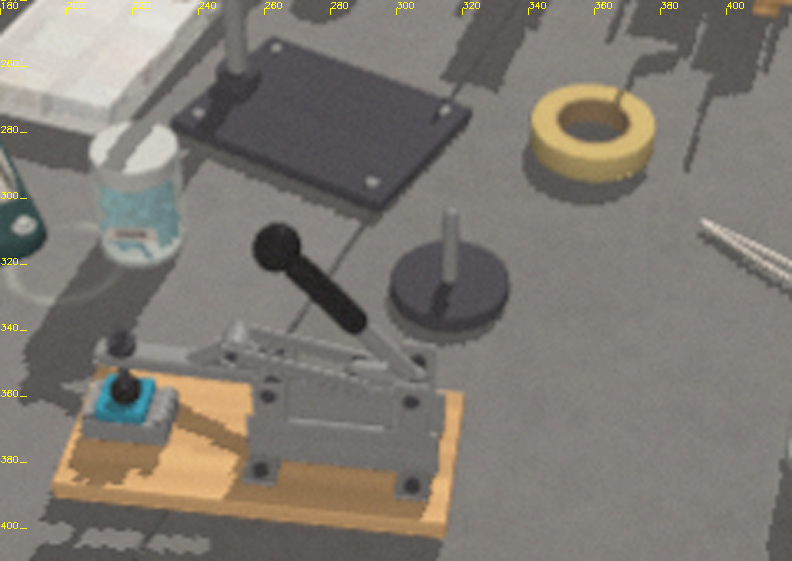

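Locked: the ball is forward and the pad is on the tile. Next I'll check the bar from the wrist camera on the way to the rack.

Call:
{"method": "play_rows", "body": {
  "targets": [
    [100, 0.3, 0, 1, 0, 0.7, 0],
    [100, 0.7, 0.1, 2, 0, 1.4, 0],
    [100, 1.1, 0.15, 3, 0, 2.0, 0],
    [100, 1.35, 0.15, 3.5, 0, 2.0, 0],
    [100, 1.35, 0.15, 3.5, 0, 2.0, 0]
  ]
}}

```text
time_s: 14.7
eef_pos: [572.0, -7.4, 325.9]
ee_rot: [-1.569, -0.002, 3.139]
contact_force: [0.1, -0.3, -0.3]
finger_gap: 85.5
```

Call:
{"method": "play_rows", "body": {
  "targets": [
    [100, 0, 0, 0, 0, 0, 0],
    [100, 0, 0, 0, 0, 0, 0]
  ]
}}

```text
time_s: 14.9
eef_pos: [572.9, -3.4, 326.5]
ee_rot: [-1.571, -0.0, -3.139]
contact_force: [0.6, 0.4, 0.2]
finger_gap: 85.5
```

```bash
python3 - <<'E'
from h import *
import pickle
s=st();f=manip.grab_frame("wrist");pickle.dump((f,s),open("w9.pkl","wb"));cv2.imwrite("pics/w9.png",cv2.resize(f["color"][:,:,::-1],(800,600)))
P=[[656.9+x*.989,-4.6-x*.1475,z] for x,z in((-96,223),(-80,215),(0,215),(60,215))]
print(proj(f,P,s)*1.25)
E
```

```text
14.9 [572.9  -3.4 326.5] [-1.571 -0.    -3.139] 85.5 [0.6 0.4 0.2]
[[373.46793464 323.83389018]
 [378.85078943 287.63407797]
 [403.7033496  116.49706619]
 [424.77634281 -26.18823585]]
```

View pics/w9.png

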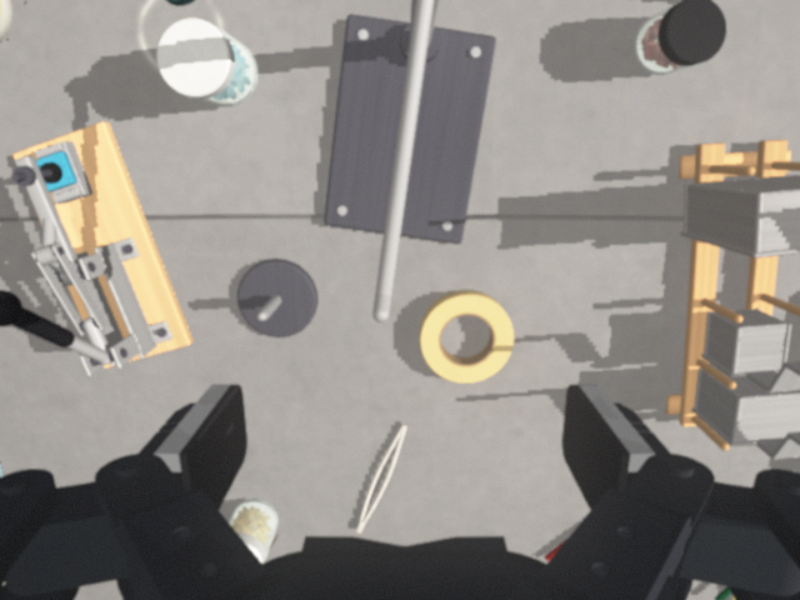

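```bash
python3 - <<'E'
from h import *
import pickle
f,s=pickle.load(open("w9.pkl","rb"))
W=lambda n,p,z:print(n,pix2(f,np.array(p)*.8,z,s).round(1)[:,:2].tolist())
g=f["color"].astype(int)
# bar centre per row via bright grey
for v in(60,120,160,200,235):
    r=g[v,290:350].min(1);i=np.arange(290,350)[r>150];print(v,i.min() if len(i) else None,i.max() if len(i) else None, r[::3])
W("bar",[(382,315),(388.5,250),(394,216)],[222,215,215]);W("bar2",[(409,116),(424,10)],215)
W("foot corners",[(347,15),(494,38),(462,243),(326,223)],10)
W("post foot",[(278,298)],10);W("spindle tip",[(264,315)],63);W("tape",[(468,337)],19)
E
```

```text
60 328 338 [106 102 107 104 104 103 104 104 106 107 106 104 127 175 212 224 169 103
 105 106]
120 320 329 [103 102 100 102 104 107 104 106 101 118 163 204 222 185 105 102 105 102
 105  99]
160 314 324 [106 106 107 106 106 105 102 120 156 200 219 192 105 105 103 101 103 107
 106 105]
200 290 349 [169 168 166 167 164 133 150 192 214 207 171 170 168 169 167 163 168 168
 166 166]
235 290 338 [169 171 172 160 128 173 205 212 175 167 168 166 166 165 166 170 152 146
 128 124]
bar [[566.1, 5.5], [596.2, 2.5], [612.3, -0.2]]
bar2 [[657.1, -7.0], [701.6, -13.3]]
foot corners [[748.0, 40.3], [731.4, -75.8], [567.1, -54.8], [584.0, 61.4]]
post foot [[517.9, 106.2]]
spindle tip [[518.1, 105.3]]
tape [[485.2, -61.7]]
```

```bash
python3 - <<'E'
from h import *
go(610,-296,280,-np.pi+.095)
E
```

```text
shift [-0.91  1.16  7.32] turn [ 0.   -0.66  0.  ] rows>= 6.0
```

Call:
{"method": "play_rows", "body": {
  "targets": [
    [100, -0.1, 0, 1.2, 0, -0.2, 0],
    [100, -0.3, 0.1, 2.4, 0, -0.5, 0],
    [100, -0.5, 0.4, 3.6, 0, -0.66, 0],
    [100, -0.7, 0.8, 4.7, 0, -0.66, 0],
    [100, -0.9, 1.1, 5.8, 0, -0.66, 0]
  ]
}}

```text
time_s: 15.45
eef_pos: [609.9, -236.6, 281.9]
ee_rot: [-1.571, -0.0, -3.046]
contact_force: [0.6, -0.8, 0.5]
finger_gap: 85.6
```

Call:
{"method": "play_rows", "body": {
  "targets": [
    [100, 0, 0, 1, 0, 0, 0],
    [100, 0, 0, 1.5, 0, 0, 0],
    [100, 0, 0, 1.5, 0, 0, 0],
    [100, 0, 0, 1.5, 0, 0, 0]
  ]
}}

```text
time_s: 15.85
eef_pos: [615.4, -294.8, 282.8]
ee_rot: [-1.572, 0.0, -3.047]
contact_force: [0.7, 0.8, 0.5]
finger_gap: 85.2
```

```bash
python3 - <<'E'
from h import *
import pickle
s=st();f=manip.grab_frame("wrist");pickle.dump((f,s),open("w10.pkl","wb"));crop(f,"w10",180,60,290,240,2.7)
print(proj(f,[[610,-296,205],[610,-296,186],[610,-283,205],[610,-309,205]],s))
go(610,-296,141,-np.pi+.095)
E
```

```text
15.85 [ 615.4 -294.8  282.8] [-1.572  0.    -3.047] 85.2 [0.7 0.8 0.5]
[[321.72606756 263.68389766]
 [321.8512952  253.40089389]
 [297.52487444 261.48556568]
 [345.86052005 265.86602673]]
shift [0.14 3.55 0.03] turn [ 0.01  0.   -0.  ] rows>= 2.8
```

View pics/w10.png

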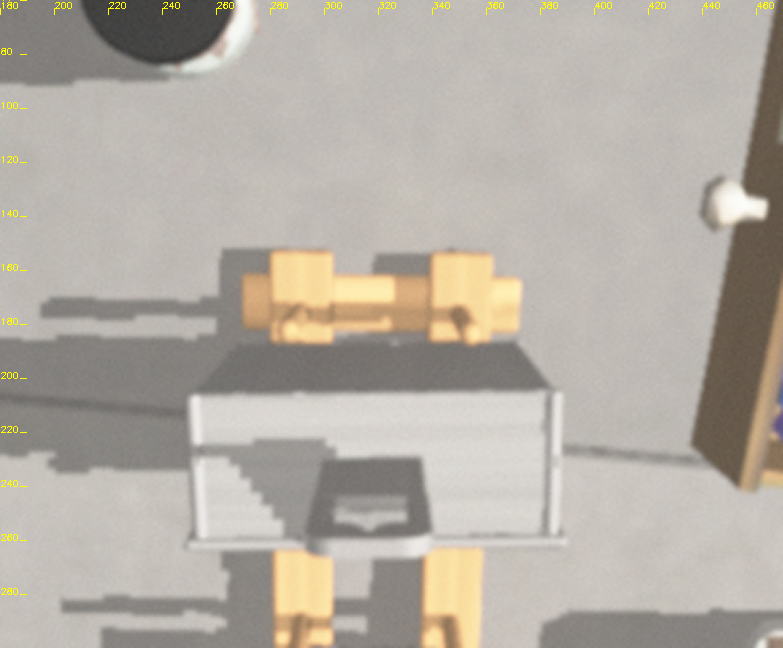

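Call:
{"method": "play_rows", "body": {
  "targets": [
    [100, 0.11, 0.9, -0.05, 0, 0, 0],
    [100, 0.11, 1.8, -0.05, 0, 0, 0],
    [100, 0.11, 2.7, -0.05, 0, 0, 0],
    [100, 0.11, 3.3, -0.05, 0, 0, 0],
    [100, 0.11, 3.55, -0.05, 0, 0, 0]
  ],
  "force": 40
}}

```text
time_s: 16.4
eef_pos: [608.8, -291.2, 137.7]
ee_rot: [-1.574, -0.004, -3.046]
contact_force: [-0.2, -0.3, -0.2]
finger_gap: 85.4
```

Call:
{"method": "play_rows", "body": {
  "targets": [
    [10, 0, 0, 0, 0, 0, 0],
    [10, 0, 0, 0, 0, 0, 0],
    [10, 0, 0, 0, 0, 0, 0],
    [10, 0, 0, 0, 0, 0, 0],
    [10, 0, 0, 0, 0, 0, 0]
  ]
}}

```text
time_s: 16.9
eef_pos: [611.3, -294.9, 142.6]
ee_rot: [-1.569, 0.003, -3.048]
contact_force: [0.1, 0.1, 2.5]
finger_gap: 25.0
```

Call:
{"method": "play_rows", "body": {
  "targets": [
    [10, 0, 0, 0, 0, 0, 0],
    [10, 0, -0.5, 0, 0, 0, 0],
    [10, 0, -1.2, 0, 0, 0, 0],
    [10, 0, -2.2, 0, 0, 0, 0],
    [10, 0, -3.2, 0, 0, 0, 0]
  ]
}}

```text
time_s: 17.4
eef_pos: [609.3, -294.0, 268.3]
ee_rot: [-1.573, -0.003, -3.048]
contact_force: [0.7, -0.3, -1.1]
finger_gap: 25.1
```

```bash
python3 - <<'E'
from h import *
st();th=-.148;c,n=np.cos(th),np.sin(th)
for x in(-135,):go(657.3+c*x,-6.8+n*x,300,-np.pi-.148)
E
```

```text
17.4 [ 609.3 -294.   268.3] [-1.573e+00 -3.000e-03 -3.048e+00] 25.1 [ 0.7 -0.3 -1.1]
shift [ 1.41 -0.77 -7.84] turn [0.01 1.73 0.02] rows>= 6.4
```

Call:
{"method": "play_rows", "body": {
  "targets": [
    [10, 0.8, -0.4, -0.7, 0, 0.3, 0],
    [10, 1.6, -0.7, -1.5, 0, 0.7, 0],
    [10, 1.9, -0.7, -2.6, 0, 1.1, 0],
    [10, 1.9, -0.7, -3.7, 0, 1.5, 0],
    [10, 1.9, -0.7, -4.8, 0, 1.73, 0]
  ]
}}

```text
time_s: 17.9
eef_pos: [515.4, -109.2, 296.6]
ee_rot: [-1.571, -0.0, 2.99]
contact_force: [1.5, 0.5, -1.6]
finger_gap: 25.2
```

Call:
{"method": "play_rows", "body": {
  "targets": [
    [10, 0, 0, 0, 0, 0, 0],
    [10, 0, 0, 0, 0, 0, 0]
  ]
}}

```text
time_s: 18.1
eef_pos: [516.3, -109.6, 296.5]
ee_rot: [-1.57, -0.0, 2.996]
contact_force: [-0.2, -1.2, -1.4]
finger_gap: 25.0
```

```bash
cat >> h.py <<'E'
def S(x,y=0):
    th=-.148;c,n=np.cos(th),np.sin(th);return 657.3+c*x-n*y,-6.8+n*x+c*y
def inS(s):
    th=-.148;c,n=np.cos(th),np.sin(th);d=s["eef_pos"][:2]-np.array([657.3,-6.8]);print("stand frame",np.round([c*d[0]+n*d[1],-n*d[0]+c*d[1],s["eef_pos"][2]],1))
E
python3 - <<'E'
from h import *
s=st();inS(s);go(*S(-135),219-43.4,-np.pi-.148)
E
```

```text
18.1 [ 516.3 -109.6  296.5] [-1.57  -0.     2.996] 25.0 [-0.2 -1.2 -1.4]
stand frame [-124.3 -122.4  296.5]
shift [ 0.26  3.02 -3.06] turn [-0.    0.02  0.  ] rows>= 3.4
```

Call:
{"method": "play_rows", "body": {
  "targets": [
    [10, 0.26, 0, -1, 0, 0, 0],
    [10, 0.26, 0, -2.1, 0, 0, 0],
    [10, 0.26, 0.5, -3.06, 0, 0, 0],
    [10, 0.26, 1.5, -3.06, 0, 0, 0],
    [10, 0.26, 2.5, -3.06, 0, 0, 0]
  ]
}}

```text
time_s: 18.6
eef_pos: [525.9, 12.1, 196.5]
ee_rot: [-1.571, 0.003, 2.995]
contact_force: [-0.4, 0.3, -2.0]
finger_gap: 25.1
```

Call:
{"method": "play_rows", "body": {
  "targets": [
    [10, 0, 0.4, 0, 0, 0, 0],
    [10, 0, 0.52, 0, 0, 0, 0],
    [10, 0, 0.52, 0, 0, 0, 0],
    [10, 0, 0.52, 0, 0, 0, 0]
  ]
}}

```text
time_s: 19.0
eef_pos: [525.8, 11.5, 177.4]
ee_rot: [-1.571, 0.002, 2.993]
contact_force: [-0.2, -1.1, -0.6]
finger_gap: 25.3
```

```bash
python3 - <<'E'
from h import *
import pickle
s=st();inS(s);f=manip.grab_frame("wrist");pickle.dump((f,s),open("w11.pkl","wb"));crop(f,"w11",240,130,170,290,2)
E
```

```text
19.0 [525.8  11.5 177.4] [-1.571e+00  2.000e-03  2.993e+00] 25.3 [-0.2 -1.1 -0.6]
stand frame [-132.7   -1.3  177.4]
```

View pics/w11.png

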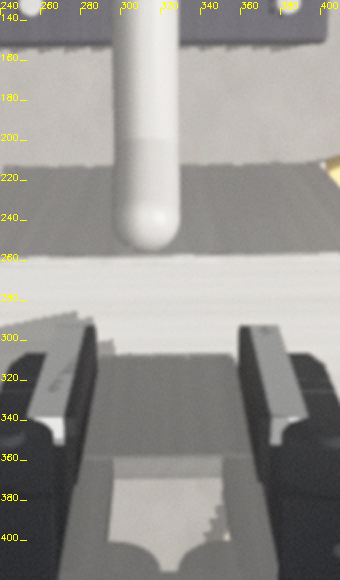

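Call:
{"method": "play_rows", "body": {
  "targets": [
    [10, 0, 0.03, -0.06, 0, 0, 0],
    [10, -0.5, 0.03, -0.06, 0, 0, 0],
    [10, -1.0, 0.03, -0.06, 0, 0, 0],
    [10, -1.5, 0.03, -0.06, 0, 0, 0],
    [10, -2.0, 0.03, -0.06, 0, 0, 0]
  ]
}}

```text
time_s: 19.55
eef_pos: [605.4, 2.9, 176.0]
ee_rot: [-1.571, 0.002, 2.994]
contact_force: [0.3, 0.5, -1.6]
finger_gap: 25.4
```

Call:
{"method": "play_rows", "body": {
  "targets": [
    [10, -0.6, 0, 0, 0, 0, 0],
    [10, -1.2, 0, 0, 0, 0, 0],
    [10, -1.69, 0, 0, 0, 0, 0],
    [10, -1.69, 0.2, 0, 0, 0, 0],
    [10, -1.69, 0.28, 0, 0, 0, 0]
  ]
}}

```text
time_s: 20.05
eef_pos: [670.4, -6.9, 162.9]
ee_rot: [-1.571, -0.001, 2.994]
contact_force: [-1.1, 0.6, -1.4]
finger_gap: 25.1
```

Call:
{"method": "play_rows", "body": {
  "targets": [
    [10, 0, 0.06, 0, 0, 0, 0],
    [10, 0, 0.06, 0, 0, 0, 0]
  ]
}}

```text
time_s: 20.25
eef_pos: [670.3, -6.9, 162.2]
ee_rot: [-1.571, 0.001, 2.994]
contact_force: [-1.2, -0.3, 2.4]
finger_gap: 25.0
```

```bash
python3 - <<'E'
from h import *
s=st();inS(s)
E
```

```text
20.25 [670.3  -6.9 162.2] [-1.571e+00  1.000e-03  2.994e+00] 25.0 [-1.2 -0.3  2.4]
stand frame [ 12.9   1.8 162.2]
```

Call:
{"method": "play_rows", "body": {
  "targets": [
    [50, 0, 0, 0, 0, 0, 0],
    [70, 0, 0, 0, 0, 0, 0],
    [70, 0, 0, 0, 0, 0, 0],
    [70, 0, 0, 0, 0, 0, 0],
    [70, 0, -0.6, 0, 0, 0, 0]
  ]
}}

```text
time_s: 20.75
eef_pos: [667.7, -6.9, 180.7]
ee_rot: [-1.57, -0.008, 2.994]
contact_force: [-0.2, -0.1, -0.0]
finger_gap: 59.6
```

Call:
{"method": "play_rows", "body": {
  "targets": [
    [90, 0, -0.8, 0, 0, 0, 0],
    [90, 0, -1.8, 0, 0, 0, 0],
    [90, 0, -2.8, 0, 0, 0, 0],
    [90, 0, -2.8, 1, 0, 0, 0],
    [90, 1, -2.8, 1.6, 0, 0, 0]
  ]
}}

```text
time_s: 21.25
eef_pos: [625.1, -66.5, 298.5]
ee_rot: [-1.569, 0.005, 2.994]
contact_force: [-0.8, -0.7, -1.0]
finger_gap: 76.5
```

```bash
python3 - <<'E'
from h import *
s=st();inS(s);go(441,-311.5,280,-np.pi+.095)
f=manip.grab_frame("side");cv2.imwrite("pics/s12.png",f["color"][:,:,::-1]);crop(f,"s12",210,150,200,170,3.5)
# expected eye/strap top of a
print(proj(f,[[*S(14),206],[*S(14),225],[*S(14),172]]))
E
```

```text
21.25 [625.1 -66.5 298.5] [-1.569  0.005  2.994] 76.5 [-0.8 -0.7 -1. ]
stand frame [-23.1 -63.8 298.5]
shift [3.65 0.45 6.73] turn [-0.01 -1.74 -0.04] rows>= 6.1
[[268.89946986 193.11576768]
 [268.52502954 184.76758887]
 [269.55145408 207.6321242 ]]
```

Call:
{"method": "play_rows", "body": {
  "targets": [
    [90, 0.5, 0.0, 1, 0, -0.4, 0],
    [90, 1.0, 0.1, 2, 0, -0.8, 0],
    [90, 1.6, 0.2, 3, 0, -1.2, 0],
    [90, 2.2, 0.3, 4, 0, -1.6, 0],
    [90, 2.8, 0.4, 5, 0, -1.74, 0]
  ]
}}

```text
time_s: 21.8
eef_pos: [480.2, -246.7, 281.0]
ee_rot: [-1.571, 0.0, -3.044]
contact_force: [1.0, -1.2, 0.3]
finger_gap: 76.6
```

Call:
{"method": "play_rows", "body": {
  "targets": [
    [90, 0.9, 0, 0.8, 0, 0, 0],
    [90, 1.1, 0, 1.5, 0, 0, 0],
    [90, 1.1, 0, 1.5, 0, 0, 0],
    [90, 1.1, 0, 1.5, 0, 0, 0]
  ]
}}

```text
time_s: 22.2
eef_pos: [443.2, -309.9, 281.0]
ee_rot: [-1.572, 0.0, -3.048]
contact_force: [-0.0, -0.3, -0.8]
finger_gap: 76.8
```

```bash
python3 - <<'E'
from h import *
import pickle
s=st();go(441,-311.5,124,-np.pi+.095)
g=pickle.load(open("side.pkl","rb"));f=manip.grab_frame("side")
d=np.abs(f["color"].astype(int)-g["color"].astype(int)).max(2)[150:310,225:300]>40
n,l,st_,c=cv2.connectedComponentsWithStats(d.astype(np.uint8));print([(a[:4]+[225,150,0,0]).tolist()+[int(a[4])] for a in st_[1:] if a[4]>60])
f=manip.grab_frame("wrist");pickle.dump((f,s),open("w13.pkl","wb"))
print("pred strap",proj(f,[[441,-298.5,187],[441,-324.5,187],[441,-311.5,187]],s))
# strap: print row brightness
for v in(240,250,255,260,265):print(v,f["color"][v,270:370:2].mean(1).astype(int).tolist())
E
```

```text
22.2 [ 443.2 -309.9  281. ] [-1.572  0.    -3.048] 76.8 [-0.  -0.3 -0.8]
shift [0.06 3.93 0.04] turn [ 0.01 -0.01 -0.  ] rows>= 3.1
[[257, 215, 21, 21, 113], [240, 294, 36, 16, 366]]
pred strap [[300.31390211 247.41467331]
 [345.73528847 251.52518722]
 [323.05434911 249.47416828]]
240 [133, 134, 135, 134, 135, 137, 120, 138, 134, 140, 140, 139, 146, 166, 172, 191, 151, 108, 111, 113, 146, 162, 167, 173, 169, 161, 168, 163, 163, 166, 165, 165, 159, 120, 110, 112, 115, 152, 199, 201, 201, 203, 203, 197, 159, 179, 198, 180, 181, 180]
250 [176, 179, 180, 179, 179, 178, 156, 168, 198, 199, 183, 181, 178, 178, 177, 178, 143, 131, 149, 172, 193, 199, 199, 198, 195, 200, 198, 201, 197, 199, 198, 197, 198, 206, 218, 223, 224, 215, 164, 133, 168, 190, 186, 173, 175, 173, 177, 181, 180, 180]
255 [178, 178, 181, 180, 181, 182, 175, 171, 182, 192, 182, 179, 181, 178, 175, 176, 177, 174, 168, 185, 186, 186, 182, 183, 178, 181, 188, 182, 185, 188, 191, 192, 192, 195, 204, 197, 190, 181, 173, 155, 177, 202, 197, 184, 182, 182, 182, 180, 180, 182]
260 [176, 175, 176, 178, 180, 180, 177, 179, 179, 180, 178, 176, 177, 177, 178, 179, 176, 178, 183, 180, 182, 180, 178, 179, 179, 180, 181, 182, 181, 180, 180, 183, 180, 179, 181, 181, 178, 179, 180, 182, 182, 180, 181, 183, 183, 183, 185, 180, 178, 182]
265 [179, 180, 178, 180, 178, 179, 177, 180, 180, 182, 179, 178, 181, 177, 176, 177, 176, 177, 177, 178, 181, 179, 179, 179, 181, 181, 182, 180, 179, 180, 180, 178, 176, 180, 176, 180, 179, 178, 180, 181, 181, 179, 179, 183, 182, 179, 178, 177, 179, 178]
```

Call:
{"method": "play_rows", "body": {
  "targets": [
    [90, 0.06, 1, 0.06, 0, 0, 0],
    [90, 0.06, 2, 0.06, 0, 0, 0],
    [90, 0.06, 3, 0.06, 0, 0, 0],
    [90, 0.06, 3.7, 0.06, 0, 0, 0],
    [90, 0.06, 3.92, 0.06, 0, 0, 0]
  ]
}}

```text
time_s: 22.8
eef_pos: [439.6, -309.1, 120.4]
ee_rot: [-1.576, -0.005, -3.044]
contact_force: [-0.4, -0.1, 0.4]
finger_gap: 77.0
```

Call:
{"method": "play_rows", "body": {
  "targets": [
    [50, 0, 0, 0, 0, 0, 0],
    [10, 0, 0, 0, 0, 0, 0],
    [10, 0, 0, 0, 0, 0, 0],
    [10, 0, 0, 0, 0, 0, 0],
    [10, 0, 0, 0, 0, 0, 0]
  ]
}}

```text
time_s: 23.3
eef_pos: [442.5, -313.1, 126.3]
ee_rot: [-1.569, 0.003, -3.047]
contact_force: [0.4, 1.4, 5.2]
finger_gap: 24.9
```

Call:
{"method": "play_rows", "body": {
  "targets": [
    [10, 0, 0, 0, 0, 0, 0],
    [10, 0, -0.5, 0, 0, 0, 0],
    [10, 0, -1.3, 0, 0, 0, 0],
    [10, 0, -2.5, 0, 0, 0, 0],
    [10, 0, -3.7, 0, 0, 0, 0]
  ]
}}

```text
time_s: 23.8
eef_pos: [440.3, -311.8, 272.8]
ee_rot: [-1.572, -0.002, -3.047]
contact_force: [1.1, -0.9, -1.0]
finger_gap: 25.2
```

```bash
python3 - <<'E'
from h import *
import pickle
s=st();inS(s);go(*S(-135,1.5),275,-np.pi-.148)
g=pickle.load(open("side.pkl","rb"));f=manip.grab_frame("side")
print(proj(f,[[*S(-12,-50),36],[*S(-12,50),36],[*S(-12,-50),136],[*S(-12,50),136],[*S(14),225]]).round())
d=np.abs(cv2.GaussianBlur(f["color"],(3,3),0).astype(int)-cv2.GaussianBlur(g["color"],(3,3),0).astype(int)).max(2)
for v in range(176,300,4):print(v,''.join('#' if d[v,u]>30 else '+' if d[v,u]>12 else '.' for u in range(222,320,2)))
E
```

```text
23.8 [ 440.3 -311.8  272.8] [-1.572e+00 -2.000e-03 -3.047e+00] 25.2 [ 1.1 -0.9 -1. ]
stand frame [-169.7 -333.7  272.8]
shift [-2.86 -0.05 -7.93] turn [0.01 1.74 0.02] rows>= 6.7
[[294. 253.]
 [268. 276.]
 [293. 216.]
 [266. 237.]
 [269. 185.]]
176 .................................................
180 .................................................
184 .................................................
188 .......................++##......................
192 ......................++.........................
196 .....................+##.##......................
200 ......................++.##......................
204 ......................+###+......................
208 ......................+###+......................
212 .......................++#+......................
216 .......................+##+####++................
220 .......................+.####++++#+++............
224 ......................#####+..+++####+...........
228 ....................#####.#+++######+............
232 ..................###+.+#+++...++++.+............
236 .................+++++++++...+++++.+#+...........
240 ................++.+++#+.....++++.+++............
244 .................+++++++.....++.+++++............
248 .................+++#+++######+++++++............
252 .................++.+..+########+++++...........+
256 .................++++++++++.++#######...........#
260 ................++++++++++++++++..++...........##
264 ................+##++++++++++++++.............+##
268 ................+#+++++++++++++..................
272 ................+#+++++#++++.+++++...........++..
276 ....................+++#++.+++++++...............
280 ....................++++.++++++++................
284 ..................++++++++++++++.................
288 ....................+++++++++++..................
292 .........................+++++...................
296 ..............+#####+............................
```

Call:
{"method": "play_rows", "body": {
  "targets": [
    [10, 0, -0.4, -1.1, 0, 0, 0],
    [10, 0, -0.6, -2.3, 0, 0, 0],
    [10, 0, -0.6, -3.5, 0, 0.6, 0],
    [10, -0.6, -0.6, -4.5, 0, 1.2, 0],
    [10, -1.2, -0.6, -5.5, 0, 1.74, 0]
  ]
}}

```text
time_s: 24.35
eef_pos: [467.9, -87.4, 296.7]
ee_rot: [-1.57, 0.002, 2.989]
contact_force: [1.0, -0.3, -0.4]
finger_gap: 25.4
```

Call:
{"method": "play_rows", "body": {
  "targets": [
    [10, 0, 0, 0, 0, 0, 0],
    [10, 0, 0, 0, 0, 0, 0]
  ]
}}

```text
time_s: 24.55
eef_pos: [468.1, -88.0, 296.1]
ee_rot: [-1.57, -0.001, 2.997]
contact_force: [0.6, -1.1, -0.8]
finger_gap: 25.3
```

```bash
python3 - <<'E'
from h import *
s=st();inS(s);go(*S(-135,1.5),177,-np.pi-.148)
E
```

```text
24.55 [468.1 -88.  296.1] [-1.570e+00 -1.000e-03  2.997e+00] 25.3 [ 0.6 -1.1 -0.8]
stand frame [-175.2 -108.2  296.1]
shift [-1.02  2.97 -2.74] turn [-0.    0.03  0.  ] rows>= 3.3
```

Call:
{"method": "play_rows", "body": {
  "targets": [
    [10, -0.5, 0, -1, 0, 0, 0],
    [10, -1.0, 0, -2, 0, 0, 0],
    [10, -1.02, 0.7, -2.74, 0, 0, 0],
    [10, -1.02, 1.7, -2.74, 0, 0, 0],
    [10, -1.02, 2.7, -2.74, 0, 0, 0]
  ]
}}

```text
time_s: 25.05
eef_pos: [525.3, 12.6, 187.7]
ee_rot: [-1.57, 0.002, 2.994]
contact_force: [0.5, -0.7, -1.6]
finger_gap: 25.1
```

Call:
{"method": "play_rows", "body": {
  "targets": [
    [10, 0, 0.25, 0, 0, 0, 0],
    [10, 0, 0.27, 0, 0, 0, 0],
    [10, 0, 0.27, 0, 0, 0, 0],
    [10, 0, 0.27, 0, 0, 0, 0]
  ]
}}

```text
time_s: 25.45
eef_pos: [526.6, 12.9, 180.3]
ee_rot: [-1.571, 0.005, 2.993]
contact_force: [0.4, -1.5, -1.5]
finger_gap: 24.7
```

```bash
python3 - <<'E'
from h import *
import pickle
s=st();inS(s)
f=manip.grab_frame("wrist");pickle.dump((f,s),open("w14.pkl","wb"))
f0,s0=pickle.load(open("w11.pkl","rb"))
for F in(f0,f):
  for v in(200,225,240,245,380):print(v,F["color"][v,270:380:2].mean(1).astype(int).tolist())
E
```

```text
25.45 [526.6  12.9 180.3] [-1.571  0.005  2.993] 24.7 [ 0.4 -1.5 -1.5]
stand frame [-132.2    0.2  180.3]
200 [190, 191, 189, 186, 189, 189, 188, 188, 191, 193, 190, 189, 190, 170, 133, 135, 140, 153, 173, 184, 198, 207, 216, 219, 220, 224, 227, 230, 229, 216, 194, 189, 191, 188, 188, 188, 187, 189, 188, 191, 188, 192, 191, 190, 188, 190, 190, 188, 191, 190, 186, 187, 189, 190, 192]
225 [136, 134, 136, 135, 136, 136, 131, 133, 135, 135, 133, 136, 134, 124, 129, 136, 142, 156, 171, 188, 198, 207, 215, 219, 221, 223, 224, 228, 224, 213, 159, 139, 139, 139, 137, 140, 138, 138, 135, 137, 139, 135, 134, 133, 133, 136, 139, 137, 138, 136, 136, 136, 139, 136, 137]
240 [138, 133, 135, 135, 134, 138, 136, 135, 138, 134, 139, 135, 136, 127, 131, 142, 157, 172, 191, 206, 222, 227, 229, 232, 239, 243, 240, 234, 230, 221, 159, 139, 136, 139, 141, 141, 140, 142, 137, 137, 135, 137, 136, 139, 139, 138, 138, 139, 137, 140, 141, 140, 141, 140, 142]
245 [136, 136, 134, 135, 136, 135, 135, 137, 136, 137, 135, 138, 136, 130, 128, 137, 149, 165, 179, 194, 211, 217, 220, 224, 225, 226, 227, 227, 221, 182,
[... 1089 characters left out ...]
29, 231, 234, 239, 237, 234, 232, 218, 157, 147, 146, 143, 143, 143, 146, 150, 149, 148, 145, 146, 148, 147, 148, 147, 146, 144, 148, 146, 148, 148]
245 [171, 177, 193, 184, 168, 170, 169, 165, 156, 154, 152, 156, 155, 146, 155, 161, 166, 144, 132, 144, 151, 169, 187, 204, 212, 217, 221, 224, 223, 224, 225, 213, 169, 146, 144, 142, 145, 142, 144, 144, 147, 151, 150, 148, 149, 149, 146, 146, 149, 150, 148, 144, 143, 147, 148]
380 [46, 46, 52, 74, 109, 109, 115, 113, 118, 116, 115, 111, 115, 162, 187, 189, 191, 190, 189, 188, 187, 188, 186, 186, 187, 188, 188, 187, 187, 184, 184, 187, 189, 190, 188, 191, 188, 187, 185, 185, 170, 114, 109, 112, 113, 116, 116, 116, 114, 115, 110, 72, 51, 51, 51]
```

Call:
{"method": "play_rows", "body": {
  "targets": [
    [10, 0, 0.05, -0.02, 0, 0, 0],
    [10, -0.5, 0.05, -0.02, 0, 0, 0],
    [10, -1.0, 0.05, -0.02, 0, 0, 0],
    [10, -1.5, 0.05, -0.02, 0, 0, 0],
    [10, -1.6, 0.05, -0.02, 0, 0, 0]
  ]
}}

```text
time_s: 26.0
eef_pos: [590.4, 4.8, 176.6]
ee_rot: [-1.571, 0.003, 2.994]
contact_force: [0.8, -0.0, -1.0]
finger_gap: 24.9
```

```bash
python3 - <<'E'
from h import *
s=st();inS(s);go(*S(-68,1.0),167,-np.pi-.148)
E
```

```text
26.0 [590.4   4.8 176.6] [-1.571  0.003  2.994] 24.9 [ 0.8 -0.  -1. ]
stand frame [-67.8   1.6 176.6]
shift [0.   0.24 0.01] turn [ 0.   -0.   -0.02] rows>= 0.2
```

Call:
{"method": "play_rows", "body": {
  "targets": [
    [10, 0, 0.24, 0, 0, 0, 0],
    [10, -0.4, 0.24, 0, 0, 0, 0],
    [10, -0.8, 0.24, 0, 0, 0, 0],
    [10, -1.2, 0.24, 0, 0, 0, 0],
    [10, -1.5, 0.24, 0, 0, 0, 0]
  ]
}}

```text
time_s: 26.5
eef_pos: [647.0, -3.7, 165.3]
ee_rot: [-1.571, -0.001, 2.994]
contact_force: [-0.1, -0.6, -1.1]
finger_gap: 25.1
```

Call:
{"method": "play_rows", "body": {
  "targets": [
    [10, 0, 0.05, 0, 0, 0, 0],
    [10, 0, 0.08, 0, 0, 0, 0],
    [10, 0, 0.08, 0, 0, 0, 0]
  ]
}}

```text
time_s: 26.8
eef_pos: [647.9, -3.9, 163.8]
ee_rot: [-1.571, 0.002, 2.994]
contact_force: [2.4, -0.4, 3.1]
finger_gap: 25.1
```

```bash
python3 - <<'E'
from h import *
s=st();inS(s)
E
```

```text
26.8 [647.9  -3.9 163.8] [-1.571e+00  2.000e-03  2.994e+00] 25.1 [ 2.4 -0.4  3.1]
stand frame [ -9.8   1.5 163.8]
```

Call:
{"method": "play_rows", "body": {
  "targets": [
    [50, 0, 0, 0, 0, 0, 0],
    [70, 0, 0, 0, 0, 0, 0],
    [70, 0, 0, 0, 0, 0, 0],
    [70, 0, 0, 0, 0, 0, 0],
    [70, 0, -0.6, 0, 0, 0, 0]
  ]
}}

```text
time_s: 27.3
eef_pos: [644.1, -3.7, 182.3]
ee_rot: [-1.57, -0.009, 2.994]
contact_force: [-0.6, 0.6, -0.9]
finger_gap: 59.9
```

Call:
{"method": "play_rows", "body": {
  "targets": [
    [90, 0, -0.8, 0, 0, 0, 0],
    [90, 0, -1.8, 0, 0, 0, 0],
    [90, 0, -2.8, 0, 0, 0, 0],
    [90, 0, -2.8, 1, 0, 0, 0],
    [90, 0.5, -2.8, 2, 0, 0, 0]
  ]
}}

```text
time_s: 27.8
eef_pos: [618.0, -80.4, 301.0]
ee_rot: [-1.57, 0.005, 2.996]
contact_force: [0.4, -0.5, 0.1]
finger_gap: 76.8
```

```bash
python3 - <<'E'
from h import *
s=st();inS(s);go(494.5,-303.5,280,-np.pi+.095)
E
```

```text
27.8 [618.  -80.4 301. ] [-1.57   0.005  2.996] 76.8 [ 0.4 -0.5  0.1]
stand frame [-28.  -78.6 301. ]
shift [2.25 0.52 5.97] turn [-0.01 -1.72 -0.04] rows>= 5.1
```

Call:
{"method": "play_rows", "body": {
  "targets": [
    [90, 0.45, 0.1, 1.1, 0, -0.4, 0],
    [90, 0.9, 0.2, 2.2, 0, -0.8, 0],
    [90, 1.3, 0.3, 3.3, 0, -1.2, 0],
    [90, 1.7, 0.4, 4.4, 0, -1.6, 0],
    [90, 2.1, 0.5, 5.4, 0, -1.72, 0]
  ]
}}

```text
time_s: 28.3
eef_pos: [499.6, -282.8, 278.6]
ee_rot: [-1.571, -0.0, -3.048]
contact_force: [0.7, -0.3, 0.2]
finger_gap: 76.9
```

Call:
{"method": "play_rows", "body": {
  "targets": [
    [90, 0.2, 0, 0.5, 0, 0, 0],
    [90, 0.2, 0, 0.5, 0, 0, 0],
    [90, 0.2, 0, 0.5, 0, 0, 0]
  ]
}}

```text
time_s: 28.6
eef_pos: [494.6, -301.9, 278.5]
ee_rot: [-1.572, -0.0, -3.051]
contact_force: [0.1, -0.5, 0.5]
finger_gap: 77.0
```

```bash
python3 - <<'E'
from h import *
import pickle
s=st();go(494.5,-303.5,115,-np.pi+.095)
f=manip.grab_frame("wrist");pickle.dump((f,s),open("w15.pkl","wb"))
print("pred strap",proj(f,[[494.5,-290.5,178],[494.5,-316.5,178],[494.5,-303.5,178]],s).round(1).tolist())
for v in(225,235,245,250,255,260,265):print(v,f["color"][v,270:380:2].mean(1).astype(int).tolist())
E
```

```text
28.6 [ 494.6 -301.9  278.5] [-1.572 -0.    -3.051] 77.0 [ 0.1 -0.5  0.5]
shift [0.01 4.09 0.04] turn [ 0.01 -0.03  0.  ] rows>= 3.3
pred strap [[301.1, 241.0], [345.5, 244.9], [323.3, 242.9]]
225 [125, 124, 125, 123, 126, 125, 135, 157, 160, 156, 155, 153, 153, 213, 213, 200, 164, 113, 113, 114, 123, 125, 123, 122, 126, 120, 121, 117, 118, 118, 115, 119, 115, 115, 116, 156, 198, 181, 168, 218, 214, 210, 209, 207, 211, 213, 212, 184, 183, 181, 184, 183, 180, 181, 182]
235 [124, 123, 124, 124, 126, 125, 137, 192, 201, 156, 116, 122, 140, 161, 167, 133, 109, 109, 110, 112, 121, 123, 127, 138, 153, 174, 173, 156, 144, 134, 133, 130, 119, 114, 111, 114, 144, 170, 171, 192, 155, 125, 138, 190, 211, 214, 216, 181, 181, 182, 181, 182, 181, 183, 184]
245 [124, 124, 122, 124, 127, 127, 137, 185, 166, 184, 211, 211, 208, 210, 209, 210, 203, 189, 171, 189, 193, 194, 194, 193, 195, 196, 195, 197, 197, 195, 196, 198, 207, 218, 209, 202, 211, 212, 208, 207, 192, 141, 178, 205, 212, 216, 207, 181, 179, 184, 182, 182, 181, 179, 180]
250 [124, 122, 122, 126, 128, 124, 134, 193, 210, 204, 200, 207, 212
[... 351 characters left out ...]
 128, 126, 126, 124, 128, 127, 127, 126, 165, 210, 211, 209, 209, 211, 212, 211, 210, 215, 218, 200, 182, 181, 183, 181, 184, 182, 185, 182]
260 [125, 123, 126, 126, 127, 123, 131, 188, 211, 209, 208, 209, 212, 211, 210, 211, 215, 217, 191, 182, 180, 183, 182, 180, 162, 129, 129, 127, 125, 127, 130, 130, 127, 127, 126, 169, 208, 210, 207, 208, 212, 211, 210, 210, 214, 219, 203, 184, 182, 184, 181, 182, 181, 182, 180]
265 [125, 125, 138, 146, 146, 146, 144, 186, 210, 210, 207, 211, 212, 211, 210, 213, 215, 215, 190, 184, 183, 184, 185, 180, 185, 183, 183, 174, 147, 145, 143, 144, 145, 144, 140, 173, 210, 210, 208, 211, 212, 212, 210, 212, 216, 217, 194, 174, 176, 179, 187, 182, 180, 180, 177]
```

Call:
{"method": "play_rows", "body": {
  "targets": [
    [90, 0, 1.1, 0, 0, 0, 0],
    [90, 0, 2.2, 0, 0, 0, 0],
    [90, 0, 3.2, 0, 0, 0, 0],
    [90, 0, 3.8, 0, 0, 0, 0],
    [90, 0, 4.08, 0, 0, 0, 0]
  ]
}}

```text
time_s: 29.15
eef_pos: [493.6, -299.1, 112.2]
ee_rot: [-1.575, -0.004, -3.047]
contact_force: [-0.1, -0.3, 0.4]
finger_gap: 77.1
```

Call:
{"method": "play_rows", "body": {
  "targets": [
    [50, 0, 0, 0, 0, 0, 0],
    [10, 0, 0, 0, 0, 0, 0],
    [10, 0, 0, 0, 0, 0, 0],
    [10, 0, 0, 0, 0, 0, 0],
    [10, 0, 0, 0, 0, 0, 0]
  ]
}}

```text
time_s: 29.65
eef_pos: [496.3, -302.8, 117.8]
ee_rot: [-1.568, 0.003, -3.049]
contact_force: [1.7, 0.3, 5.4]
finger_gap: 25.0
```

Call:
{"method": "play_rows", "body": {
  "targets": [
    [10, 0, 0, 0, 0, 0, 0],
    [10, 0, -0.5, 0, 0, 0, 0],
    [10, 0, -1.5, 0, 0, 0, 0],
    [10, 0, -2.7, 0, 0, 0, 0],
    [10, 0, -3.9, 0, 0, 0, 0]
  ]
}}

```text
time_s: 30.15
eef_pos: [494.0, -301.6, 272.5]
ee_rot: [-1.572, -0.001, -3.05]
contact_force: [1.3, -0.6, -0.7]
finger_gap: 25.0
```

```bash
python3 - <<'E'
from h import *
s=st();inS(s);go(*S(-145,1.5),290,-np.pi-.148)
E
```

```text
30.15 [ 494.  -301.6  272.5] [-1.572e+00 -1.000e-03 -3.050e+00] 25.0 [ 1.3 -0.6 -0.7]
stand frame [-118.  -315.7  272.5]
shift [-1.23 -0.43 -7.86] turn [0.01 1.72 0.01] rows>= 6.4
```

Call:
{"method": "play_rows", "body": {
  "targets": [
    [10, 0, -0.4, -1.1, 0, 0.4, 0],
    [10, 0, -0.5, -2.3, 0, 0.8, 0],
    [10, 0, -0.5, -3.4, 0, 1.2, 0],
    [10, 0, -0.5, -4.5, 0, 1.6, 0],
    [10, 0, -0.5, -5.5, 0, 1.72, 0]
  ]
}}

```text
time_s: 30.65
eef_pos: [473.8, -81.2, 291.7]
ee_rot: [-1.571, 0.0, 2.992]
contact_force: [0.9, 1.0, -0.3]
finger_gap: 25.1
```

Call:
{"method": "play_rows", "body": {
  "targets": [
    [10, 0, 0, 0, 0, 0, 0],
    [10, 0, 0, 0, 0, 0, 0]
  ]
}}

```text
time_s: 30.85
eef_pos: [474.4, -82.4, 291.7]
ee_rot: [-1.57, 0.0, 2.996]
contact_force: [0.1, -0.2, -0.1]
finger_gap: 25.3
```

```bash
python3 - <<'E'
from h import *
s=st();inS(s);go(*S(-135,1.5),176.5,-np.pi-.148)
E
```

```text
30.85 [474.4 -82.4 291.7] [-1.57   0.     2.996] 25.3 [ 0.1 -0.2 -0.1]
stand frame [-169.8 -101.7  291.7]
shift [-0.87  2.88 -2.58] turn [-0.    0.02 -0.  ] rows>= 3.2
```

Call:
{"method": "play_rows", "body": {
  "targets": [
    [10, -0.4, 0, -1, 0, 0, 0],
    [10, -0.87, 0, -2, 0, 0, 0],
    [10, -0.87, 0.7, -2.58, 0, 0, 0],
    [10, -0.87, 1.7, -2.58, 0, 0, 0],
    [10, -0.87, 2.7, -2.58, 0, 0, 0]
  ]
}}

```text
time_s: 31.35
eef_pos: [525.6, 13.2, 183.0]
ee_rot: [-1.57, 0.002, 2.994]
contact_force: [0.1, 0.5, -0.7]
finger_gap: 25.2
```

Call:
{"method": "play_rows", "body": {
  "targets": [
    [10, 0, 0.2, 0, 0, 0, 0],
    [10, 0, 0.22, 0, 0, 0, 0],
    [10, 0, 0.22, 0, 0, 0, 0],
    [10, 0, 0.22, 0, 0, 0, 0]
  ]
}}

```text
time_s: 31.75
eef_pos: [526.3, 13.4, 177.5]
ee_rot: [-1.571, 0.005, 2.993]
contact_force: [-1.0, -0.6, 0.2]
finger_gap: 25.2
```

```bash
python3 - <<'E'
from h import *
import pickle
s=st();inS(s);go(*S(-68,1.2),176.5,-np.pi-.148)
F=manip.grab_frame("wrist");pickle.dump((F,s),open("w16.pkl","wb"))
for v in(200,225,240,250,380):print(v,F["color"][v,270:380:2].mean(1).astype(int).tolist())
E
```

```text
31.75 [526.3  13.4 177.5] [-1.571  0.005  2.993] 25.2 [-1.  -0.6  0.2]
stand frame [-132.6    0.7  177.5]
shift [-1.61  0.03 -0.01] turn [ 0.   -0.01 -0.03] rows>= 1.3
200 [193, 193, 191, 193, 190, 190, 190, 190, 190, 192, 194, 194, 193, 194, 191, 191, 191, 169, 133, 135, 145, 154, 170, 186, 199, 210, 218, 219, 222, 225, 230, 232, 230, 218, 193, 190, 190, 192, 191, 192, 193, 195, 195, 193, 191, 190, 193, 192, 191, 193, 192, 191, 189, 190, 195]
225 [192, 188, 189, 191, 187, 156, 138, 144, 139, 139, 140, 139, 143, 142, 140, 141, 138, 132, 131, 137, 144, 154, 170, 187, 200, 209, 215, 220, 222, 225, 226, 229, 230, 220, 164, 142, 145, 141, 144, 145, 146, 146, 146, 145, 147, 157, 210, 168, 141, 139, 144, 139, 142, 140, 140]
240 [190, 166, 154, 172, 187, 194, 195, 189, 188, 187, 185, 181, 178, 180, 179, 183, 178, 144, 135, 142, 156, 169, 186, 201, 217, 227, 231, 233, 239, 244, 243, 238, 235, 226, 176, 160, 159, 154, 144, 146, 152, 157, 159, 170, 164, 157, 152, 151, 155, 157, 143, 141, 138, 134, 140]
250 [188, 169, 172, 222, 237, 232, 222, 222, 221, 221, 222, 220, 222, 221, 220, 222, 222, 221, 217, 186, 145, 138, 153, 170, 185, 197, 202, 207, 210, 208, 205, 206, 214, 219, 219, 221, 220, 218, 219, 220, 219, 219, 220, 219, 219, 220, 216, 174, 175, 220, 237, 213, 140, 185, 226]
380 [46, 50, 53, 92, 112, 110, 112, 114, 115, 117, 118, 116, 116, 170, 188, 187, 190, 188, 188, 190, 188, 185, 185, 187, 185, 186, 187, 186, 186, 186, 184, 189, 188, 188, 191, 191, 191, 187, 185, 183, 175, 120, 113, 114, 113, 113, 114, 120, 115, 114, 116, 84, 53, 46, 48]
```

Call:
{"method": "play_rows", "body": {
  "targets": [
    [10, -0.5, 0.0, 0, 0, 0, 0],
    [10, -1.0, 0.0, 0, 0, 0, 0],
    [10, -1.5, 0.0, 0, 0, 0, 0],
    [10, -1.6, 0.0, 0, 0, 0, 0],
    [10, -1.6, 0.24, 0, 0, 0, 0]
  ]
}}

```text
time_s: 32.3
eef_pos: [589.8, 4.4, 167.7]
ee_rot: [-1.571, 0.005, 2.993]
contact_force: [0.5, 0.2, -0.6]
finger_gap: 25.2
```

Call:
{"method": "play_rows", "body": {
  "targets": [
    [10, 0, 0.02, 0, 0, 0, 0],
    [10, -0.3, 0.02, 0, 0, 0, 0],
    [10, -0.6, 0.02, 0, 0, 0, 0],
    [10, -0.95, 0.02, 0, 0, 0, 0],
    [10, -0.95, 0.02, 0, 0, 0, 0]
  ]
}}

```text
time_s: 32.8
eef_pos: [627.2, -1.3, 164.5]
ee_rot: [-1.571, 0.002, 2.994]
contact_force: [1.7, -0.5, 1.2]
finger_gap: 24.5
```

Call:
{"method": "play_rows", "body": {
  "targets": [
    [10, 0, 0.05, 0, 0, 0, 0],
    [10, 0, 0.08, 0, 0, 0, 0],
    [10, 0, 0.08, 0, 0, 0, 0]
  ]
}}

```text
time_s: 33.1
eef_pos: [627.2, -1.2, 164.1]
ee_rot: [-1.571, 0.005, 2.994]
contact_force: [0.9, -0.4, 9.4]
finger_gap: 25.2
```

```bash
python3 - <<'E'
from h import *
s=st();inS(s)
E
```

```text
33.1 [627.2  -1.2 164.1] [-1.571  0.005  2.994] 25.2 [ 0.9 -0.4  9.4]
stand frame [-30.6   1.1 164.1]
```

Call:
{"method": "play_rows", "body": {
  "targets": [
    [10, 0, -0.06, 0, 0, 0, 0],
    [60, 0, -0.06, 0, 0, 0, 0],
    [70, 0, -0.06, 0, 0, 0, 0],
    [70, 0, -0.06, 0, 0, 0, 0],
    [70, 0, -0.6, 0, 0, 0, 0]
  ]
}}

```text
time_s: 33.6
eef_pos: [621.8, -0.8, 180.9]
ee_rot: [-1.57, -0.009, 2.994]
contact_force: [-0.6, -0.7, 0.1]
finger_gap: 59.9
```

Call:
{"method": "play_rows", "body": {
  "targets": [
    [70, 0, -1, 0, 0, 0, 0],
    [70, 0, -2.2, 0, 0, 0, 0],
    [60, 1, -2.6, 0.2, 0, -0.4, 0],
    [60, 2, -2.3, 0.7, 0, -1.05, 0],
    [60, 3, -2.0, 1.2, 0, -1.05, 0]
  ]
}}

```text
time_s: 34.1
eef_pos: [498.8, -30.8, 266.0]
ee_rot: [-1.57, 0.002, -3.14]
contact_force: [-0.1, -0.3, 0.3]
finger_gap: 51.4
```

Call:
{"method": "play_rows", "body": {
  "targets": [
    [60, 0, 0, 0, 0, 0, 0],
    [60, 0, 0, 0, 0, 0, 0],
    [60, 0, 0, 0, 0, 0, 0]
  ]
}}

```text
time_s: 34.4
eef_pos: [500.5, -30.7, 265.9]
ee_rot: [-1.571, 0.002, 3.14]
contact_force: [-0.1, -0.8, 0.0]
finger_gap: 51.3
```

```bash
python3 - <<'E'
from h import *
import pickle
s=st()
f=manip.grab_frame("wrist");pickle.dump((f,s),open("w17.pkl","wb"))
for a,k in seg(f,(18,70,110),(32,255,255),3):
    P=pix2(f,k,19,s)[:,:2].astype(np.float32);print(a,k.mean(0),cv2.minEnclosingCircle(P),P.min(0),P.max(0))
E
```

```text
34.4 [500.5 -30.7 265.9] [-1.571e+00  2.000e-03  3.140e+00] 51.3 [-0.1 -0.8  0. ]
1056.5 [584.73154362  86.2885906 ] ((603.3875122070312, -262.8748779296875), 25.631614685058594) [ 577.98    -274.34387] [ 627.9455  -253.18132]
4392.0 [ 48.15944882 178.83661417] ((524.60009765625, 242.790771484375), 75.62886047363281) [453.47122 183.17291] [596.4583  271.35208]
6082.5 [352.91566265 218.12851406] ((483.1766357421875, -60.070858001708984), 41.91493606567383) [ 441.67865 -101.54085] [524.6579  -19.23892]
```

Call:
{"method": "play_rows", "body": {
  "targets": [
    [50, 0.43, 0.6, 1.0, 0, 0, 0],
    [50, 0.43, 1.5, 1.56, 0, 0, 0],
    [50, 0.43, 2.7, 1.56, 0, 0, 0],
    [50, 0.43, 3.9, 1.56, 0, 0, 0],
    [50, 0.43, 5.0, 1.56, 0, 0, 0]
  ]
}}

```text
time_s: 34.95
eef_pos: [483.9, -93.5, 64.0]
ee_rot: [-1.57, 0.002, 3.14]
contact_force: [-0.1, 0.3, 0.3]
finger_gap: 42.7
```

Call:
{"method": "play_rows", "body": {
  "targets": [
    [50, 0, 0, 0, 0, 0, 0],
    [50, 0, 0, 0, 0, 0, 0]
  ]
}}

```text
time_s: 35.15
eef_pos: [482.9, -93.1, 65.3]
ee_rot: [-1.571, -0.001, 3.141]
contact_force: [-0.4, -0.3, 1.9]
finger_gap: 42.7
```

```bash
python3 - <<'E'
from h import *
s=st();go(483.2,-93,6,np.pi)
E
```

```text
35.15 [482.9 -93.1  65.3] [-1.571e+00 -1.000e-03  3.141e+00] 42.7 [-0.4 -0.3  1.9]
shift [-0.01  1.48 -0.  ] turn [ 0.   -0.01  0.01] rows>= 1.2
```

Call:
{"method": "play_rows", "body": {
  "targets": [
    [50, 0, 0.7, 0, 0, 0, 0],
    [50, 0, 1.2, 0, 0, 0, 0],
    [50, 0, 1.45, 0, 0, 0, 0],
    [50, 0, 1.45, 0, 0, 0, 0]
  ],
  "force": 30
}}

```text
time_s: 35.55
eef_pos: [483.5, -93.3, 8.4]
ee_rot: [-1.57, 0.002, 3.141]
contact_force: [0.3, -0.3, 0.2]
finger_gap: 42.9
```

Call:
{"method": "play_rows", "body": {
  "targets": [
    [5, 0, 0, 0, 0, 0, 0],
    [5, 0, 0, 0, 0, 0, 0],
    [5, 0, 0, 0, 0, 0, 0],
    [5, 0, 0, 0, 0, 0, 0],
    [5, 0, 0, 0, 0, 0, 0]
  ]
}}

```text
time_s: 36.05
eef_pos: [484.0, -93.6, 9.3]
ee_rot: [-1.57, 0.004, 3.14]
contact_force: [-1.0, 0.5, 6.8]
finger_gap: 18.2
```

Call:
{"method": "play_rows", "body": {
  "targets": [
    [5, 0, -0.3, 0, 0, 0, 0],
    [5, 0, -1.2, 0, 0, 0, 0],
    [5, 0, -2.3, 0, 0, 0, 0],
    [5, 0, -2.8, 0, 0, 0, 0],
    [5, 0, -2.8, 0, 0, 0, 0]
  ]
}}

```text
time_s: 36.55
eef_pos: [485.5, -94.0, 124.3]
ee_rot: [-1.569, 0.009, 3.14]
contact_force: [0.5, -0.5, -1.2]
finger_gap: 17.8
```

```bash
python3 - <<'E'
from h import *
import pickle
s=st()
f=manip.grab_frame("wrist");pickle.dump((f,s),open("w18.pkl","wb"))
for a,k in seg(f,(18,70,110),(32,255,255),2):
    for z in(s["eef_pos"][2]+9,s["eef_pos"][2]+14):
        P=pix2(f,k,z,s)[:,:2].astype(np.float32);print(a,k.min(0),k.max(0),cv2.minEnclosingCircle(P),P.min(0),P.max(0))
E
```

```text
36.55 [485.5 -94.  124.3] [-1.569  0.009  3.14 ] 17.8 [ 0.5 -0.5 -1.2]
2395.5 [607.   0.] [639.  85.] ((577.8192138671875, -185.7666015625), 12.921470642089844) [ 565.24805 -191.35547] [ 590.1743  -179.88356]
2395.5 [607.   0.] [639.  85.] ((576.8095092773438, -182.3612060546875), 12.435768127441406) [ 564.71094 -187.73997] [ 588.7002 -176.6993]
21130.0 [113. 201.] [350. 421.] ((487.63818359375, -65.14371490478516), 42.44099807739258) [ 448.34616 -104.67632] [529.12476  -23.482227]
21130.0 [113. 201.] [350. 421.] ((490.0185852050781, -66.27263641357422), 40.84550476074219) [ 452.20352 -104.3192 ] [529.94556  -26.177294]
```

Call:
{"method": "play_rows", "body": {
  "targets": [
    [5, -0.2, -0.1, -1, 0, 0, 0],
    [5, -0.4, -0.1, -2, 0, 0, 0],
    [5, -0.6, -0.1, -3, 0, 0, 0],
    [5, -0.8, -0.1, -3.9, 0, 0, 0],
    [5, -0.8, -0.1, -3.97, 0, 0, 0]
  ]
}}

```text
time_s: 37.1
eef_pos: [513.4, 68.9, 121.3]
ee_rot: [-1.572, -0.003, -3.139]
contact_force: [-0.1, 0.3, -1.1]
finger_gap: 18.2
```

Call:
{"method": "play_rows", "body": {
  "targets": [
    [5, 0, 0, 0, 0, 0, 0],
    [5, 0, 0, 0, 0, 0, 0],
    [5, 0, 0, 0, 0, 0, 0]
  ]
}}

```text
time_s: 37.4
eef_pos: [513.5, 64.5, 122.4]
ee_rot: [-1.57, -0.002, 3.139]
contact_force: [0.3, -1.2, -0.2]
finger_gap: 18.0
```

```bash
python3 - <<'E'
from h import *
import pickle
s=st()
f=manip.grab_frame("wrist");pickle.dump((f,s),open("w19.pkl","wb"))
cv2.imwrite("pics/w19.png",f["color"][:,:,::-1])
for a,k in seg(f,(18,70,110),(32,255,255),1):
    for h in(5,9.7):
        P=pix2(f,k,s["eef_pos"][2]+h,s)[:,:2].astype(np.float32);print(a,k.min(0),k.max(0),cv2.minEnclosingCircle(P))
# dark foot/spindle seen through hole
print("spindle tip, foot centre px",proj(f,[[518,105.5,63],[518,105.5,10]],s))
go(517,64.7,60,np.pi)
E
```

```text
37.4 [513.5  64.5 122.4] [-1.570e+00 -2.000e-03  3.139e+00] 18.0 [ 0.3 -1.2 -0.2]
21250.0 [113. 200.] [350. 421.] ((513.7737426757812, 94.18704223632812), 43.97146987915039)
21250.0 [113. 200.] [350. 421.] ((516.0735473632812, 93.10971069335938), 42.45524597167969)
spindle tip, foot centre px [[236.12383989 256.21902492]
 [253.00037056 230.27583827]]
shift [-0.08  1.57 -0.01] turn [-0.   -0.02  0.01] rows>= 1.3
```

View pics/w19.png

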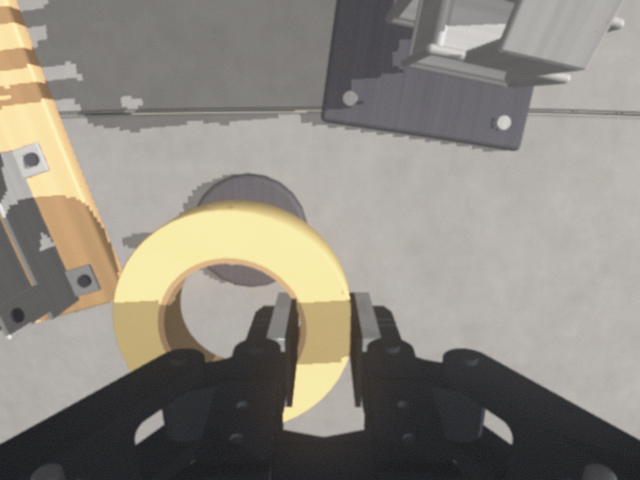

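Call:
{"method": "play_rows", "body": {
  "targets": [
    [5, -0.09, 0.4, 0, 0, 0, 0],
    [5, -0.09, 0.8, 0, 0, 0, 0],
    [5, -0.09, 1.2, 0, 0, 0, 0],
    [5, -0.09, 1.55, 0, 0, 0, 0],
    [5, -0.09, 1.55, 0, 0, 0, 0]
  ]
}}

```text
time_s: 37.95
eef_pos: [515.7, 64.7, 58.9]
ee_rot: [-1.57, -0.005, 3.139]
contact_force: [-0.4, 0.6, 1.0]
finger_gap: 18.1
```

Call:
{"method": "play_rows", "body": {
  "targets": [
    [5, 0, 0.2, 0, 0, 0, 0],
    [5, 0, 0.4, 0, 0, 0, 0],
    [5, 0, 0.5, 0, 0, 0, 0],
    [5, 0, 0.5, 0, 0, 0, 0]
  ]
}}

```text
time_s: 38.35
eef_pos: [517.4, 65.6, 40.6]
ee_rot: [-1.571, -0.001, 3.14]
contact_force: [0.1, -0.3, -1.0]
finger_gap: 18.0
```

```bash
python3 - <<'E'
from h import *
s=st()
E
```

```text
38.35 [517.4  65.6  40.6] [-1.571e+00 -1.000e-03  3.140e+00] 18.0 [ 0.1 -0.3 -1. ]
```

Call:
{"method": "play_rows", "body": {
  "targets": [
    [5, 0, 0.15, 0, 0, 0, 0],
    [5, 0, 0.3, 0, 0, 0, 0],
    [5, 0, 0.3, 0, 0, 0, 0]
  ]
}}

```text
time_s: 38.65
eef_pos: [517.0, 65.6, 28.2]
ee_rot: [-1.571, -0.002, 3.14]
contact_force: [-1.2, -0.2, -1.1]
finger_gap: 18.3
```

Call:
{"method": "play_rows", "body": {
  "targets": [
    [5, 0, 0.15, 0, 0, 0, 0],
    [5, 0, 0.22, 0, 0, 0, 0],
    [5, 0, 0.22, 0, 0, 0, 0]
  ]
}}

```text
time_s: 38.95
eef_pos: [517.3, 65.6, 19.7]
ee_rot: [-1.571, -0.001, 3.14]
contact_force: [-0.6, -0.2, -0.6]
finger_gap: 18.0
```

Release with a small opening, then lift.

Call:
{"method": "play_rows", "body": {
  "targets": [
    [27, 0, 0, 0, 0, 0, 0],
    [30, 0, 0, 0, 0, 0, 0],
    [30, 0, 0, 0, 0, 0, 0],
    [30, 0, -0.4, 0, 0, 0, 0],
    [30, 0, -0.9, 0, 0, 0, 0]
  ]
}}

```text
time_s: 39.45
eef_pos: [516.7, 65.5, 55.8]
ee_rot: [-1.571, -0.003, 3.14]
contact_force: [0.4, 0.2, -0.0]
finger_gap: 25.9
```

Call:
{"method": "play_rows", "body": {
  "targets": [
    [30, 0, -0.8, 0, 0, 0, 0],
    [30, 0, -1.8, 0, 0, 0, 0],
    [30, 0, -3, 0, 0, 0, 0],
    [30, 0, -4.2, 0, 0, 0, 0],
    [30, 0, -5.2, 0, 0, 0, 0]
  ]
}}

```text
time_s: 39.95
eef_pos: [518.3, 65.6, 267.8]
ee_rot: [-1.571, 0.003, 3.14]
contact_force: [1.6, -0.3, -0.6]
finger_gap: 26.0
```

Call:
{"method": "play_rows", "body": {
  "targets": [
    [30, 0, 0, 1, 0, 0, 0],
    [30, 0, 0, 2, 0, 0, 0],
    [30, 0, 0, 2, 0, 0, 0],
    [30, 0, 0, 2, 0, 0, 0]
  ]
}}

```text
time_s: 40.35
eef_pos: [517.6, -14.9, 264.5]
ee_rot: [-1.571, 0.0, 3.138]
contact_force: [-0.1, 0.1, 0.1]
finger_gap: 25.6
```

```bash
python3 - <<'E'
from h import *
import pickle
s=st()
f=manip.grab_frame("wrist");pickle.dump((f,s),open("w20.pkl","wb"));cv2.imwrite("pics/w20.png",f["color"][:,:,::-1])
for a,k in seg(f,(18,70,110),(32,255,255),2):
    P=pix2(f,k,29,s)[:,:2].astype(np.float32);print(a,k.min(0),k.max(0),cv2.minEnclosingCircle(P))
f=manip.grab_frame("side");pickle.dump(f,open("side2.pkl","wb"));crop(f,"s20",215,150,200,150,4)
E
```

```text
40.35 [517.6 -14.9 264.5] [-1.571  0.     3.138] 25.6 [-0.1  0.1  0.1]
4371.0 [ 20. 114.] [113. 267.] ((526.9537353515625, 236.7283172607422), 74.1165542602539)
6724.0 [153. 156.] [247. 247.] ((518.4938354492188, 93.23452758789062), 43.180843353271484)
```

```bash
python3 - <<'E'
from h import *
import pickle
f=pickle.load(open("side2.pkl","rb"));g=pickle.load(open("side.pkl","rb"))
for a,k in seg(f,(18,70,90),(32,255,255),2):print(a,k.min(0),k.max(0))
print("exp roll",proj(f,[[518.5,94,29],[518.5,94,10],[518.5+41,94,20],[518.5-41,94,20],[518.5,94-41,29],[518.5,94+41,10]]).round(0).tolist())
for n,x in(("a",13),("c",-10),("d",-30)):print(n,proj(f,[[*S(x),225],[*S(x),206],[*S(x),170]]).round(0).tolist())
d=np.abs(cv2.GaussianBlur(f["color"],(3,3),0).astype(int)-cv2.GaussianBlur(g["color"],(3,3),0).astype(int)).max(2)
for v in range(178,290,3):print(v,''.join('#' if d[v,u]>30 else '+' if d[v,u]>12 else '.' for u in range(240,330,1)))
E
```

```text
1171.0 [297. 299.] [339. 334.]
4425.5 [  0. 190.] [ 93. 280.]
exp roll [[318.0, 310.0], [318.0, 317.0], [299.0, 308.0], [337.0, 319.0], [325.0, 297.0], [310.0, 330.0]]
a [[269.0, 185.0], [269.0, 193.0], [270.0, 209.0]]
c [[278.0, 188.0], [279.0, 196.0], [279.0, 212.0]]
d [[287.0, 190.0], [287.0, 199.0], [287.0, 214.0]]
178 ..........................................................................................
181 ..........................................................................................
184 ..........................................................................................
187 ...........................+###+##+.......................................................
190 ...........................++++####+....+++#+.............................................
193 .........................+###+.......++#+++++..+.++##+....................................
196 ........................+####+.+###++++.......+++++++.....................................
199 .........................++#+...+#####+...++++++..........................................
202 ...............
[... 2130 characters left out ...]
...................................
271 ..............+##++++++##++###+++++++++++++..............................++...............
274 .................++++##+++++++++++++..++++++++++++++......................................
277 ..........................+++++++..+++++++++++++++........................................
280 ......................+++++++..+++++++++++++++++..........................................
283 ..................++++++++++++++++++++++++++++............................................
286 .................++++++++++++++++++++++++++++++++.........................................
289 ........................+++++++++++++++++++++++++++.......................................
```

```bash
python3 - <<'E'
from h import *
go(553,261,250,-2.861)
E
```

```text
shift [-0.88  0.36 -6.87] turn [ 0.01 -2.02  0.  ] rows>= 5.5
```

Call:
{"method": "play_rows", "body": {
  "targets": [
    [60, -0.2, 0, -1.1, 0, -0.5, 0],
    [60, -0.4, 0, -2.2, 0, -1.0, 0],
    [60, -0.6, 0.1, -3.3, 0, -1.5, 0],
    [60, -0.8, 0.2, -4.4, 0, -2.02, 0],
    [60, -0.88, 0.36, -5.5, 0, -2.02, 0]
  ]
}}

```text
time_s: 40.95
eef_pos: [553.2, 208.9, 249.9]
ee_rot: [-1.571, 0.001, -2.858]
contact_force: [0.4, -0.4, 0.6]
finger_gap: 51.0
```

Call:
{"method": "play_rows", "body": {
  "targets": [
    [60, 0.3, 0, -1.0, 0, 0, 0],
    [60, 0.37, 0, -1.3, 0, 0, 0],
    [60, 0.37, 0, -1.3, 0, 0, 0],
    [60, 0.37, 0, -1.3, 0, 0, 0]
  ]
}}

```text
time_s: 41.35
eef_pos: [524.5, 251.5, 249.9]
ee_rot: [-1.57, 0.0, -2.859]
contact_force: [0.1, -0.1, -0.1]
finger_gap: 51.0
```

```bash
python3 - <<'E'
from h import *
import pickle
s=st();go(552.5,260.5,127,-2.861)
f=manip.grab_frame("wrist");print(proj(f,[[552.5,260.5,146]],s))
m=(f["color"].max(2)<75).astype(np.uint8);m[330:]=0
n,l,t,c=cv2.connectedComponentsWithStats(m);print([(t[i].tolist(),c[i].round(0).tolist()) for i in range(1,n) if t[i][4]>300])
x,y,w,h,_=max(((t[i]) for i in range(1,n) if 250<c[i][0]<400 and c[i][1]<330),key=lambda a:a[4])
dt=cv2.distanceTransform(m,cv2.DIST_L2,5);dt[:,:240]=0;dt[:,400:]=0;dt[300:]=0;i=np.unravel_index(dt.argmax(),dt.shape);print("ball px",i[::-1],dt.max(),pix2(f,[i[::-1]],146,s))
E
```

```text
41.35 [524.5 251.5 249.9] [-1.57   0.    -2.859] 51.0 [ 0.1 -0.1 -0.1]
shift [-0.73  3.07 -0.02] turn [-0.01  0.01 -0.  ] rows>= 2.5
[[318.98737821 191.00996156]]
[([6, 0, 159, 42, 335], [81.0, 18.0]), ([535, 25, 94, 173, 1943], [586.0, 130.0]), ([302, 183, 28, 68, 1053], [316.0, 217.0]), ([229, 297, 22, 33, 466], [242.0, 316.0]), ([397, 297, 22, 33, 455], [405.0, 317.0])]
ball px (np.int64(318), np.int64(221)) 7.0 [[535.43394339 256.18249283 146.        ]]
```

```bash
python3 - <<'E'
from h import *
s=st();f=manip.grab_frame("wrist");c=f["color"].mean(2).astype(int)
for v in(180,190,200):print(v,c[v,280:360:2].tolist())
for u in(312,318):print(u,c[150:230:2,u].tolist())
E
```

```text
41.4 [524.8 250.9 250.1] [-1.57   0.    -2.861] 51.1 [-0.1  0.3  0.3]
180 [162, 156, 159, 159, 160, 163, 166, 166, 170, 145, 130, 136, 113, 123, 183, 133, 124, 130, 132, 129, 131, 131, 131, 134, 130, 118, 161, 137, 108, 181, 193, 185, 211, 213, 214, 214, 217, 217, 216, 212]
190 [161, 159, 158, 155, 158, 161, 166, 168, 173, 169, 165, 116, 61, 55, 56, 56, 57, 61, 63, 61, 62, 59, 68, 66, 62, 64, 65, 66, 103, 162, 210, 213, 213, 215, 215, 217, 216, 216, 215, 212]
200 [162, 159, 157, 157, 162, 161, 167, 165, 170, 143, 64, 54, 57, 58, 57, 58, 59, 62, 68, 71, 72, 70, 69, 71, 76, 74, 71, 69, 66, 79, 177, 214, 211, 213, 215, 216, 215, 217, 213, 210]
312 [200, 198, 193, 187, 175, 157, 135, 134, 135, 134, 118, 112, 122, 133, 133, 124, 110, 59, 55, 57, 57, 58, 60, 57, 61, 59, 61, 58, 61, 57, 56, 57, 56, 59, 59, 53, 51, 51, 52, 52]
318 [209, 208, 199, 193, 182, 158, 146, 147, 149, 139, 136, 125, 121, 141, 142, 129, 76, 57, 59, 61, 61, 65, 62, 67, 67, 71, 68, 65, 66, 61, 63, 61, 59, 61, 58, 58, 59, 57, 56, 59]
```

Call:
{"method": "play_rows", "body": {
  "targets": [
    [60, -0.58, 0.6, -0.03, 0, 0, 0],
    [60, -0.58, 1.7, -0.03, 0, 0, 0],
    [60, -0.58, 2.6, -0.03, 0, 0, 0],
    [60, -0.58, 3.05, -0.03, 0, 0, 0],
    [60, -0.58, 3.05, -0.03, 0, 0, 0]
  ],
  "force": 25
}}

```text
time_s: 41.95
eef_pos: [544.4, 256.3, 123.9]
ee_rot: [-1.57, -0.007, -2.863]
contact_force: [-0.4, -0.2, -0.8]
finger_gap: 51.2
```

Call:
{"method": "play_rows", "body": {
  "targets": [
    [10, 0, 0, 0, 0, 0, 0],
    [10, 0, 0, 0, 0, 0, 0],
    [10, 0, 0, 0, 0, 0, 0],
    [10, 0, 0, 0, 0, 0, 0],
    [10, 0, 0, 0, 0, 0, 0]
  ]
}}

```text
time_s: 42.45
eef_pos: [548.0, 259.9, 130.2]
ee_rot: [-1.572, 0.004, -2.861]
contact_force: [-0.1, 2.8, 6.1]
finger_gap: 22.0
```

Call:
{"method": "play_rows", "body": {
  "targets": [
    [10, 0.2, -0.15, 0, 0, 0, 0],
    [10, 0.41, -0.28, 0, 0, 0, 0],
    [10, 0.63, -0.39, 0, 0, 0, 0],
    [10, 0.86, -0.48, 0, 0, 0, 0],
    [10, 1.1, -0.55, 0, 0, 0, 0]
  ]
}}

```text
time_s: 42.95
eef_pos: [504.0, 247.4, 150.9]
ee_rot: [-1.572, 0.002, -2.861]
contact_force: [1.4, 6.0, 3.0]
finger_gap: 22.2
```

Call:
{"method": "play_rows", "body": {
  "targets": [
    [10, 0.24, -0.04, 0, 0, 0, 0],
    [10, 0.49, -0.07, 0, 0, 0, 0],
    [10, 0.74, -0.06, 0, 0, 0, 0],
    [10, 0.99, -0.04, 0, 0, 0, 0],
    [10, 1.23, 0.01, 0, 0, 0, 0]
  ]
}}

```text
time_s: 43.45
eef_pos: [456.0, 233.7, 149.9]
ee_rot: [-1.572, 0.001, -2.861]
contact_force: [-0.7, 6.5, 2.5]
finger_gap: 22.2
```

Call:
{"method": "play_rows", "body": {
  "targets": [
    [10, 0.24, 0.07, 0, 0, 0, 0],
    [10, 0.47, 0.17, 0, 0, 0, 0],
    [10, 0.69, 0.28, 0, 0, 0, 0],
    [10, 0.89, 0.42, 0, 0, 0, 0],
    [10, 1.09, 0.57, 0, 0, 0, 0]
  ]
}}

```text
time_s: 43.95
eef_pos: [413.5, 221.7, 126.9]
ee_rot: [-1.573, -0.001, -2.861]
contact_force: [-1.4, 7.3, 2.1]
finger_gap: 22.1
```

Call:
{"method": "play_rows", "body": {
  "targets": [
    [10, 0.18, 0.17, 0, 0, 0, 0],
    [10, 0.34, 0.36, 0, 0, 0, 0],
    [10, 0.48, 0.56, 0, 0, 0, 0],
    [10, 0.61, 0.78, 0, 0, 0, 0],
    [10, 0.71, 1.0, 0, 0, 0, 0]
  ]
}}

```text
time_s: 44.45
eef_pos: [385.2, 213.6, 86.0]
ee_rot: [-1.573, -0.003, -2.861]
contact_force: [-4.1, 9.6, 2.5]
finger_gap: 22.3
```

Call:
{"method": "play_rows", "body": {
  "targets": [
    [10, 0.02, 0.06, 0, 0, 0, 0],
    [10, 0.02, 0.06, 0, 0, 0, 0]
  ]
}}

```text
time_s: 44.65
eef_pos: [384.0, 213.3, 83.0]
ee_rot: [-1.573, -0.004, -2.862]
contact_force: [-3.9, 8.3, 1.4]
finger_gap: 22.4
```

Call:
{"method": "play_rows", "body": {
  "targets": [
    [45, 0, 0, 0, 0, 0, 0],
    [60, 0, 0, 0, 0, 0, 0],
    [60, 0, 0, 0, 0, 0, 0],
    [60, 0, -0.6, 0, 0, 0, 0],
    [60, 0, -1.5, 0, 0, 0, 0]
  ]
}}

```text
time_s: 45.15
eef_pos: [384.4, 211.2, 142.2]
ee_rot: [-1.569, -0.007, -2.861]
contact_force: [-0.2, 0.8, 1.1]
finger_gap: 51.1
```

Call:
{"method": "play_rows", "body": {
  "targets": [
    [60, 0, -1.2, 0, 0, 0, 0],
    [60, 0, -2.2, 0, 0, 0, 0],
    [60, -0.12, -2.2, 0, 0, 0, 0],
    [60, -0.12, -2.2, 0, 0, 0, 0],
    [60, -0.12, -2.2, 0, 0, 0, 0]
  ]
}}

```text
time_s: 45.65
eef_pos: [390.7, 213.6, 230.8]
ee_rot: [-1.57, -0.003, -2.861]
contact_force: [0.4, 0.3, -0.1]
finger_gap: 51.1
```

```bash
python3 - <<'E'
from h import *
import pickle
s=st();f=manip.grab_frame("wrist")
f0,s0=pickle.load(open("w6.pkl","rb"))
for F,q in((f0,s0),(f,s)):
    m=(F["color"].max(2)<95).astype(np.uint8);m[300:]=0;m[:,:230]=0;m[:,420:]=0
    dt=cv2.distanceTransform(m,cv2.DIST_L2,5);i=np.unravel_index(dt.argmax(),dt.shape);print("ball px",i[::-1],dt.max(),pix2(F,[i[::-1]],107,q).round(1))
g=manip.grab_frame("side");pickle.dump(g,open("side3.pkl","wb"))
s0=pickle.load(open("side.pkl","rb"))
for F in(s0,g):
    c=[(a,k.mean(0).round(1),k.min(0),k.max(0)) for a,k in seg(F,(88,120,60),(104,255,255),2)];print(c)
print("nest exp",proj(g,[[629.2,281,30]]))
d=np.abs(g["color"].astype(int)-s0["color"].astype(int)).max(2)[310:405,195:380]
n,l,t,c=cv2.connectedComponentsWithStats((d>40).astype(np.uint8));print([(x[:4]+[195,310,0,0]).tolist() for x in t[1:] if x[4]>15])
E
```

```text
45.65 [390.7 213.6 230.8] [-1.57  -0.003 -2.861] 51.1 [ 0.4  0.3 -0.1]
ball px (np.int64(322), np.int64(232)) 17.378298 [[389.7 213.3 107. ]]
ball px (np.int64(320), np.int64(234)) 17.575197 [[389.2 213.6 107. ]]
[(0.0, array([620.,   0.]), array([620.,   0.]), array([620.,   0.])), (119.5, array([372.1, 322.2]), array([365., 316.]), array([379., 328.]))]
[(0.5, array([636.3, 389.7]), array([636., 389.]), array([637., 390.])), (173.5, array([217.6, 360.8]), array([209., 354.]), array([226., 367.]))]
nest exp [[218.84146505 358.23218609]]
[[208, 310, 55, 59], [253, 310, 12, 5], [272, 310, 15, 10], [298, 310, 41, 24], [364, 316, 16, 17], [270, 323, 8, 11], [233, 370, 6, 6], [202, 381, 16, 6]]
```

```bash
python3 - <<'E'
from h import *
import pickle
f,s=pickle.load(open("w20.pkl","rb"))
im=f["color"].mean(2).astype(np.float32)
xs=np.arange(-60,40,2.)
for y in(-9,9):
    p=proj(f,[[*S(x,y),225] for x in xs],s).astype(np.float32);v=cv2.remap(im,p[:,:1].copy(),p[:,1:].copy(),1)[:,0]
    print(y,p[0].round(),p[-1].round());print([(int(x),int(b)) for x,b in zip(xs,v)])
g=pickle.load(open("side2.pkl","rb"));im=g["color"].mean(2).astype(np.float32)
for y in(9,):
  for z in(222,200):
    p=proj(g,[[*S(x,y),z] for x in xs]).astype(np.float32);v=cv2.remap(im,p[:,:1].copy(),p[:,1:].copy(),1)[:,0]
    print("side",z,[(int(x),int(b)) for x,b in zip(xs,v)])
h=pickle.load(open("side3.pkl","rb"))
print("scoops moved since?",np.abs(h["color"].astype(int)-g["color"])[180:335,235:345].max())
E
```

```text
-9 [299.  94.] [ 335. -174.]
[(-60, 175), (-58, 176), (-56, 176), (-54, 177), (-52, 176), (-50, 176), (-48, 177), (-46, 168), (-44, 124), (-42, 101), (-40, 139), (-38, 137), (-36, 222), (-34, 223), (-32, 177), (-30, 133), (-28, 102), (-26, 102), (-24, 0), (-22, 0), (-20, 0), (-18, 0), (-16, 0), (-14, 0), (-12, 0), (-10, 0), (-8, 0), (-6, 0), (-4, 0), (-2, 0), (0, 0), (2, 0), (4, 0), (6, 0), (8, 0), (10, 0), (12, 0), (14, 0), (16, 0), (18, 0), (20, 0), (22, 0), (24, 0), (26, 0), (28, 0), (30, 0), (32, 0), (34, 0), (36, 0), (38, 0)]
9 [254.  87.] [ 287. -181.]
[(-60, 86), (-58, 84), (-56, 83), (-54, 83), (-52, 96), (-50, 116), (-48, 161), (-46, 184), (-44, 216), (-42, 159), (-40, 152), (-38, 105), (-36, 136), (-34, 146), (-32, 152), (-30, 155), (-28, 156), (-26, 0), (-24, 0), (-22, 0), (-20, 0), (-18, 0), (-16, 0), (-14, 0), (-12, 0), (-10, 0), (-8, 0), (-6, 0), (-4, 0), (-2, 0), (0, 0), (2, 0), (4, 0), (6, 0), (8, 0), (10, 0), (12, 0), (14, 0), (16, 0), (18, 0), (20, 0), (22, 0), (24, 0), (26, 0), (28, 0), (30, 0), (32, 0), (34, 0), (36, 0), (38, 0)]
side 222 [(-60, 138), (-58, 141), 
[... 435 characters left out ...]
20, 134), (22, 136), (24, 132), (26, 128), (28, 128), (30, 135), (32, 140), (34, 139), (36, 140), (38, 138)]
side 200 [(-60, 136), (-58, 121), (-56, 83), (-54, 62), (-52, 60), (-50, 70), (-48, 91), (-46, 101), (-44, 105), (-42, 84), (-40, 61), (-38, 60), (-36, 71), (-34, 97), (-32, 99), (-30, 101), (-28, 100), (-26, 99), (-24, 109), (-22, 115), (-20, 120), (-18, 122), (-16, 117), (-14, 108), (-12, 101), (-10, 102), (-8, 112), (-6, 121), (-4, 117), (-2, 98), (0, 106), (2, 116), (4, 123), (6, 127), (8, 123), (10, 106), (12, 101), (14, 109), (16, 136), (18, 178), (20, 205), (22, 169), (24, 131), (26, 118), (28, 133), (30, 158), (32, 165), (34, 152), (36, 134), (38, 134)]
scoops moved since? 147
```

```bash
python3 - <<'E'
from h import *
import pickle
g=pickle.load(open("side2.pkl","rb"));h=manip.grab_frame("side")
d=(np.abs(h["color"].astype(int)-g["color"]).max(2)>40)[180:290,240:305];print("scoop px changed",d.sum(),np.argwhere(d)[:5]+[180,240])
print("tape",[(a,k.min(0),k.max(0)) for a,k in seg(h,(18,70,90),(32,255,255),2)][:1])
st()
if d.sum()<60: print(manip.job_done())
E
```

```text
scoop px changed 0 []
tape [(1169.0, array([297., 299.]), array([339., 334.]))]
45.8 [390.4 213.7 230.3] [-1.57  -0.004 -2.861] 51.5 [0.1 0.1 0. ]
the job is handed in; nothing more can be done
None
```

I finished the sequence and handed the job in at about 46 s on the robot's clock. It gave no verdict.

- **Tile and clamp:** I set the tile flat between the ribs and swung the clamp over centre to its stop. The side view showed it locked with the pad on the tile. I never measured the pad's force on the tile.
- **Scoops:** Only scoops a, c and d were in the rack. I hung them in that order, nested, about 23 mm and 21 mm apart. The side view confirmed the spacing at about 24 mm and 21 mm.
- **Tape:** It was knocked about 28 mm aside during the run. I found it again and put it on its post, about 12 mm off the spindle axis (the limit is 21 mm).
- **Last checks:**
  - The clamp knob is back within 1 mm of where it started.
  - The tile is unmoved in the jig to within about a pixel.
  - The scoops and tape have not changed since they were put away.
  - The gripper is clear of everything.
- **Jars:** The arm stayed clear of both, but I did not measure them again at the end.

**Disagreements:**
- The top and side cameras read about 3 mm off from the wrist camera in y, so I trusted the wrist camera.
- The tile seemed to sit about 2 mm toward the front rib, which is inside the 4.5 mm limit.
- The 16-picture limit was reached, so I made the final checks from pixel values rather than by viewing pictures.

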